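# Build up the keyed test spindle and lock it

## Task

Build up the stack on the D-shaped post of the test fixture: first the tall D-bore spacer, then the crank arm, then the low D-bore collar, each turned so that the flat in its bore meets the flat of the post and lowered fully home. Then swing the retaining bar over the top of the stack until it reaches its stop and let go. Leave the other things on the bench where they are.

Things in the scene. Friction and masses are not known exactly. Their poses are not given: they have to be found in the camera images.
- seat (a point): Point on the axis of the fixture's upright steel D post, on the round seat (84 mm across) at its foot, 20 mm above the bench; z up. The post stands 90 mm above the seat, radius 16 mm, with one flat all the way up, 9 mm from the axis, facing -x of this point; its top 6 mm taper as a lead-in. The seated stack is 104 mm tall; the post stands 38 mm out of the seated spacer.
- fixture: The fixture, fixed to the bench: a dark steel foot (disc 110 mm across) with the D post at its origin and, 120 mm away to its +y, a round pillar of 15 mm radius carrying the retaining bar (top of the bar's hub 155 mm above the bench). Same axes as seat.
- spacer (a point): Centre (half-way up, on the bore's axis) of the tall D-bore spacer: plain steel, 76 mm across, 52 mm tall, loose on the bench, two parallel wrench flats 50 mm apart (facing +y and -y) to grip. About 0.45 kg. Goes on first; seated, its centre is 26 mm above seat. Once round the post it slides down by itself if let go.
- spacer_b: The spacer; origin at the centre of its underside, axes as spacer. Bore radius 17.6 mm with one flat, 10.6 mm from the axis on its -x side: it slips over the post with 1.6 mm play all round when its x axis points the same way as that of seat; turned away, it stops on top of the post. Seated, its heading is that of seat.
- crank (a point): Centre of the hub (half-way up, on the bore's axis) of the crank arm: steel hub 68 mm across, 26 mm tall, wrench flats 46 mm apart (facing +y and -y) to grip; a flat arm 12 mm thick, 30 mm wide, level with its underside, runs to -x and ends in a 38 mm eye 130 mm from the axis. About 0.4 kg, mostly hub. Goes on second; seated, this point is 65 mm above seat.
- crank_b: The crank arm; origin on the bore's axis at its underside, axes as crank. Bore radius 17.6 mm with one flat, 10.6 mm from the axis on its -x side: it slips over the post with 1.6 mm play all round when its x axis points the same way as that of seat; turned away, it stops on top of the post. Seated, its heading is that of seat.
- collar (a point): Centre (half-way up, on the bore's axis) of the low D-bore collar: plain steel, 62 mm across, 26 mm tall, loose on the bench, two parallel wrench flats 46 mm apart (facing +y and -y) to grip. About 0.25 kg. Goes on last; seated, its centre is 91 mm above seat.
- collar_b: The collar; origin at the centre of its underside, axes as collar. Bore radius 17.6 mm with one flat, 10.6 mm from the axis on its -x side: it slips over the post with 1.6 mm play all round when its x axis points the same way as that of seat; turned away, it stops on top of the post. Seated, its heading is that of seat.
- retainer (a joint): Angle of the retaining bar about its upright hinge, rad: 0 = closed on its stop, over the stack; grows as it swings open (counter-clockwise from above), at most 1.6; starts 1.15 to 1.4. Friction about 0.15 N m; stays where it is left. Its underside is 129 mm above the bench: it passes 5 mm over the seated stack and is blocked by a part that is not home.
- hinge (a point): Point on the bar's hinge axis at the top of the pillar, 135 mm above the bench, mid-thickness of the bar (12 mm thick, 26 mm wide, reaching 164 mm from the axis). Fixed; its axes are those of seat.
- handle (a point): Middle of the bar's upright black handle (round, 22 mm diameter, from 145 to 193 mm above the bench; this point 169 mm), 150 mm from the hinge axis, near the bar's free end. Closed, the handle stands 30 mm past the post, to -y of seat. It can be pinched from above or pushed sideways.
- plain_ring: Bystander among the parts: a plain steel ring with a round bore and no flats, 72 mm across, 26 mm tall; origin at the centre of its underside.
- wrench: Bystander: an open-ended wrench about 190 mm long lying on the bench; origin under its middle.
- screwdriver: Bystander: a screwdriver about 200 mm long lying on the bench.
- fitting: Bystander: a brass and steel pipe fitting, 38 mm across and 62 mm tall, standing on the bench; origin at the centre of its underside.
- oil_can: Bystander: a grey oil bottle, 68 mm across and 160 mm tall, standing on the bench; origin at the centre of its underside.
Not all that is in view belongs to the job. Of the things shaped like the crank_b, the bare steel one is meant.

How it is judged:
On the way, in this order (a step that is already met when the one before it is completed fails the run):
1. the spacer is fully home on the post (horizontal distance between spacer and seat below 0.005 m and z of spacer in the frame of seat between 0.023 and 0.029 m and angle between the z axis of spacer and the z axis of seat, either way round below 0.06 rad), for 0.2 s.
2. the crank arm is fully home on the spacer (all of step 1 and horizontal distance between crank and seat below 0.005 m and z of crank in the frame of seat between 0.062 and 0.068 m and angle between the z axis of crank and the z axis of seat, either way round below 0.06 rad), for 0.2 s.
3. the collar is fully home on the crank arm (all of step 2 and horizontal distance between collar and seat below 0.005 m and z of collar in the frame of seat between 0.088 and 0.094 m and angle between the z axis of collar and the z axis of seat, either way round below 0.06 rad), for 0.2 s.
4. the retaining bar is closed over the stack (all of step 3 and value of joint retainer below 0.08 rad), for 0.2 s.
At the end, for the whole second after the job is handed in: Spacer, crank arm and collar sit on the post in this order from the bottom, each within 3 mm of its seated height, 5 mm of the post's axis and 0.06 rad of upright (only possible with the flats matched), at rest; the retaining bar is within 0.08 rad of its closed stop (all of step 4 and linear speed of each of spacer_b, crank_b, collar_b below 0.02 m/s); the robot touches nothing.
It fails at once if the plain round-bored ring is moved by more than 30 mm (distance of plain_ring from where it was at the start of the episode above 0.03 m).
It fails at once if the wrench is moved by more than 30 mm (distance of wrench from where it was at the start of the episode above 0.03 m).
It fails at once if the screwdriver is moved by more than 30 mm (distance of screwdriver from where it was at the start of the episode above 0.03 m).
It fails at once if the brass fitting is moved by more than 30 mm (distance of fitting from where it was at the start of the episode above 0.03 m).
It fails at once if the oil bottle is moved by more than 30 mm (distance of oil_can from where it was at the start of the episode above 0.03 m).
It also fails if it takes over 72 s, if anything falls off the work surface, if the arm or the gripper's body presses on something with over 40 N, if the wrist force passes 120 N, or if a joint passes its speed limit or range.

## Robot

A 6-joint arm with a two-finger parallel gripper is mounted at the origin on the work surface. World frame = base frame: x ahead of the robot, y to its left, z up, the work surface at z = 0. Lengths are in m, angles in rad, forces in N, time in s.
With the tool pointing down it reaches from about 0.425 to 0.95 m from the base axis. Payload 3.5 kg.
Tool frame: the origin (TCP) lies between the finger pads; the fingertips stand 11 mm ahead of it and the grasp point (between the pads) lies 8 mm behind it (ctrl.tcp_to_tips is the distance from the TCP to the fingertips, in m); z points along the fingers, y is the direction in which the jaws open and shut (so a half turn about z gives the same grasp; the last joint's range is limited). The gripper opens to 85 mm and grips with 20 to 120 N. Pads are 22 mm wide; open, the fingers measure 114 mm over their backs; the gripper's body (76 mm by 85 mm) begins 54 mm behind the grasp point. The pads swing forward as they close: fully open they stand 13 mm farther back than shut.
Start: joints at [-1.444, 0.286, 1.577, -0, 1.279, -0.15], TCP at [0.184, -0.649, 0.242] pointing down, gripper open.
Joint ranges: [-2.77, 2.77], [-0.9, 2.22], [0.21, 2.48], [-1.53, 4.67], [0.24, 2.81], [-2.84, 2.84]. Speed limits (rad/s): [2.79, 2.79, 3.14, 3.14, 3.14, 3.14].

## Interface

Orientations are given as a unit quaternion [x, y, z, w].
In Python, from plant import monitor, vision, workorder, ctrl gives the robot as it stands.
- The arm moves only by the tool jog_arm, never from a script. Its argument "series" is a list of rows, each a list of 4 numbers: the shift along the tool's x, y, z in m, then the turn about the tool's z in rad. In form: [[tx, ty, tz, spin], ...]. A call has exactly 8 rows; each row shifts and turns the pose as measured when the row begins, along the tool's axes as they then stand; what a row does not reach is not made up. A row lasts 1/12 s, in which the tool goes at most 41.7 mm and 7.16 degrees, less where a joint would pass 70% of its speed; a pose out of reach is approached as far as the arm can. A call is refused whole if a number of a shift passes 0.0417 or a number of a turn 0.125, either way. A call with a gripper value outside its range is refused whole. "grip" is the finger opening in m, from 0 to 0.0854, set as the call begins (left out, the last holds). The fingers move at their own pace and stop on an object; "grip_force" is the grip in N (left out, the last holds). Time passes only in rows, so rows that do not move let the fingers close, or fill a call up. It gives the time, the measured TCP pose, the force and the opening at its end, in the units of the state.
- monitor.get_state(): the state, without advancing time (a new reading comes with each control period).
- vision.read_camera(name): name is "scene" or "top" or "wrist"; returns the picture (420x560x3 uint8, red, green, blue); there is no depth.
- vision.get_calibration(name): a dict with "vfov" (degrees; the focal length in pixels is half the picture's height over the tangent of half this angle, whatever the lens; pixels are square), "cx", "cy" (the principal point, pixels), "R" (3x3) and "t" (3): a world point X has camera coordinates R X + t. Camera axes: x right, y down, z forward; pixel columns grow to the right and rows downward; lengths in m; the calibration is good to about 2 mm. The wrist camera is an equidistant fisheye: a pixel r from the principal point sees the ray r / f radians off the axis. A picture is of the moment at which its call begins: read the wrist's pose just before it. get_calibration takes no time and is no camera call; for the wrist camera it gives the pose at the moment of the call.
- workorder.sign_off(): hands the job in, once; it reports no verdict.
The state is a dict: "time": time; "qpos": joint angles; "dq": joint speeds; "joint_efforts": joint torques, N m; "eef_pos": TCP position; "tcp_rot": TCP orientation; "contact_force": force on the tool from outside, world axes, zero at the start; "wrist_torque": the same for the moment, N m; "opening": opening from 0.0 (shut) to 1.0 (fully open).
Only numpy, scipy, OpenCV 4.12 (cv2) and the standard library are available. Lean on these libraries where they do the work, as an engineer would, in place of code of your own. Each camera call takes 0.05 s, during which the arm holds its last target.

## Working session

There is one attempt and no reset: what is moved stays moved. The work goes in short steps, Python scripts to look and compute and a tool call to move; the robot and the scene stay as the last step left them, time stands still between calls to the robot, and variables do not carry over. Pictures are saved under pics/ and viewed, and the job is handed in when it is done.

Besides the shell and the picture viewer there is one more tool, called after "Call:" as name([rows], argument=value, ...), one row to a line, values as JSON. jog_arm: Moves the arm, as the interface text tells. Its arguments: {"type":"object","properties":{"series":{"type":"array","items":{"type":"array","items":{"type":"number"}}},"grip":{"type":"number"},"grip_force":{"type":"number"}},"required":["series"]}

```bash
ls; mkdir -p pics; python3 - <<'E'
from plant import monitor, vision, workorder, ctrl
import cv2,numpy as np
s=monitor.get_state(); print({k:np.round(v,4) for k,v in s.items()}, ctrl.tcp_to_tips)
for n in ["scene","top","wrist"]:
    c=vision.get_calibration(n); print(n,c['vfov'],c['cx'],c['cy'],np.round(c['R'],4).tolist(),np.round(c['t'],4))
    cv2.imwrite(f"pics/{n}0.png",cv2.cvtColor(vision.read_camera(n),cv2.COLOR_RGB2BGR))
E
```

```text
pics
{'time': np.float64(0.0), 'qpos': array([-1.444 ,  0.2872,  1.5782,  0.    ,  1.2786, -0.15  ]), 'dq': array([ 0.0005,  0.0013,  0.001 ,  0.0014, -0.0003, -0.0005]), 'joint_efforts': array([ 1.00000e-04, -4.05977e+01, -2.92625e+01, -2.00000e-04,
        5.80000e-03, -0.00000e+00]), 'eef_pos': array([ 0.1844, -0.6487,  0.2409]), 'tcp_rot': array([ 0.9904,  0.1379,  0.    , -0.0012]), 'contact_force': array([-0.9122, -0.0746, -0.3975]), 'wrist_torque': array([ 0.012 ,  0.0241, -0.0367]), 'opening': np.float64(1.0037)} 0.011
scene 49.69783811522614 270.95359150919893 215.23262523956728 [[-0.6471, 0.7623, 0.0105], [0.4151, 0.3638, -0.8339], [-0.6395, -0.5353, -0.5518]] [ 0.3046 -0.1028  1.5845]
top 50.65939325479071 280.1325132837715 214.87943719922825 [[-0.0166, -0.9997, -0.0163], [-0.9962, 0.0179, -0.0848], [0.0851, 0.0148, -0.9963]] [0.0389 0.4972 1.4069]
wrist 65.70646984690485 278.4637629383923 208.66372438029308 [[0.2723, -0.9622, -0.0022], [-0.9272, -0.263, 0.2665], [-0.257, -0.0705, -0.9638]] [-0.6747 -0.0328  0.3786]
```

View pics/scene0.png

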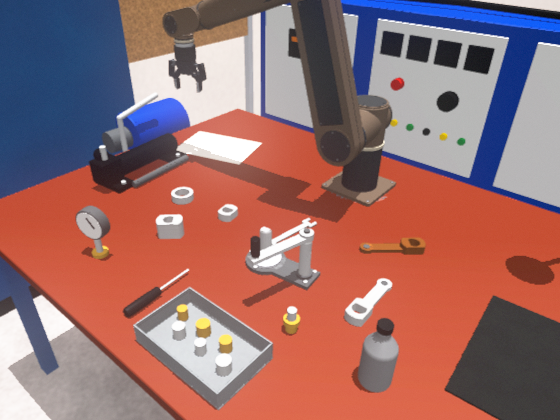

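View pics/top0.png

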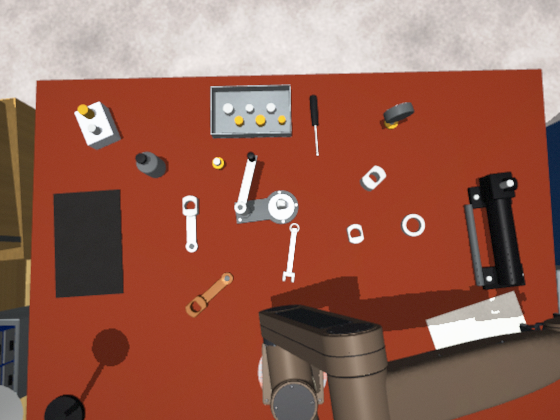

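View pics/wrist0.png

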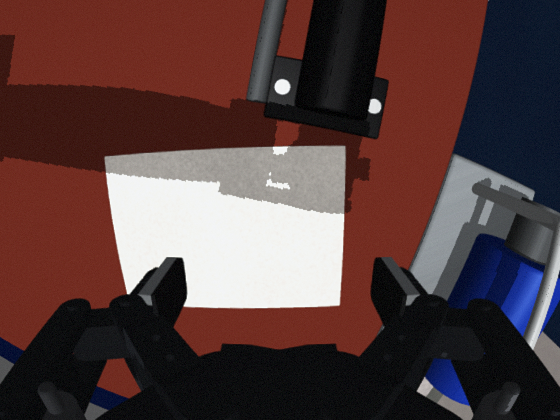

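The top view shows these parts:
- **Spacer:** (374,178), tall, with flats.
- **Collar:** (356,233), smaller, with flats.
- **Plain ring:** (413,225), round, to be left alone.
- **Cranks:** bare steel at (190,225), copper-coloured decoy at (210,295).
- **Fixture:** post at about (282,206), bar handle at (251,157).
- **Bystanders:** wrench at (291,252), screwdriver at (315,125), fitting at (218,163), bottle at (150,163).

I'll check the choices in close crops.

```bash
python3 - <<'E'
import cv2,numpy as np
im=cv2.imread('pics/top0.png')
def c(x,y,w,h,s): return cv2.resize(im[y:y+h,x:x+w],None,fx=s,fy=s,interpolation=cv2.INTER_CUBIC)
a=c(335,150,100,100,4); b=c(215,140,100,100,4)
cv2.imwrite('pics/crop1.png',np.hstack([a,b]))
cv2.imwrite('pics/crop2.png',c(160,180,100,100,4))
s=cv2.imread('pics/scene0.png')
cv2.imwrite('pics/crop3.png',cv2.resize(s[170:330,140:340],None,fx=3.5,fy=3.5,interpolation=cv2.INTER_CUBIC))
E
```

```text
(no output)
```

View pics/crop1.png

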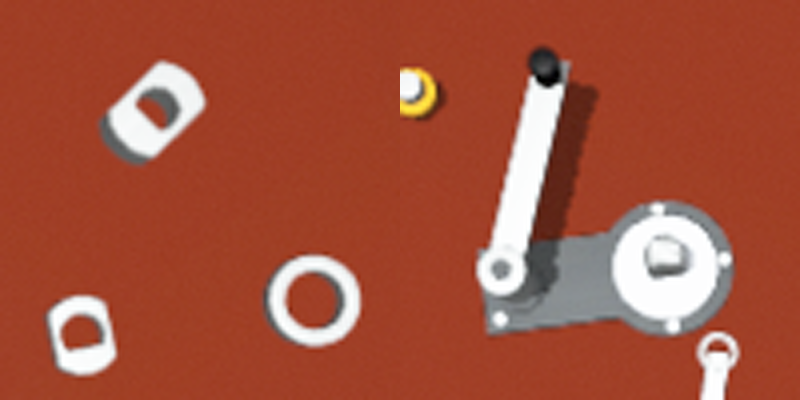

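View pics/crop2.png

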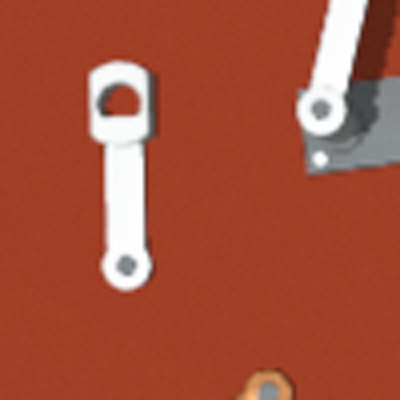

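View pics/crop3.png

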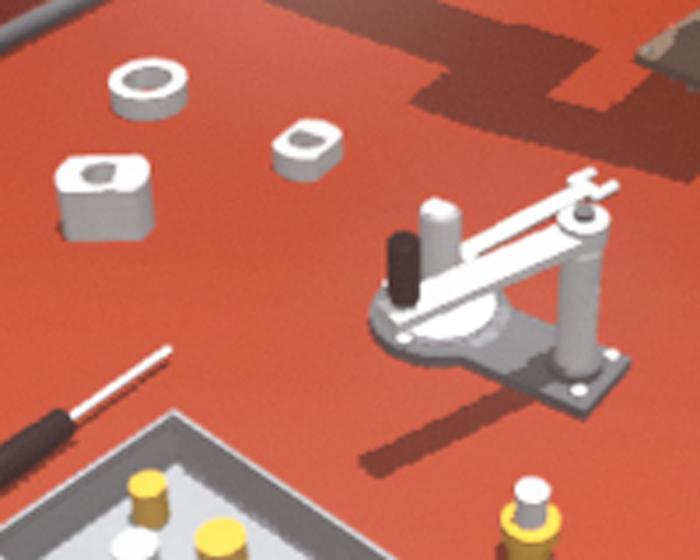

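```bash
cat > h.py <<'E'
from plant import monitor, vision, workorder, ctrl
import cv2,numpy as np
from scipy.spatial.transform import Rotation as Ro
def cam(n):
    c=vision.get_calibration(n); c['R']=np.array(c['R']);c['t']=np.array(c['t']);c['n']=n
    c['f']=210/np.tan(np.radians(c['vfov'])/2); return c
def rays(c,p):
    p=np.atleast_2d(np.asarray(p,float)); d=(p-[c['cx'],c['cy']])/c['f']
    if c['n']=='wrist':
        r=np.linalg.norm(d,axis=1); k=np.sinc(r/np.pi)
        v=np.c_[d*k[:,None],np.cos(r)]
    else: v=np.c_[d,np.ones(len(d))]
    return v@c['R'], -c['R'].T@c['t']
def plane(c,p,z):
    v,o=rays(c,p); return o+v*((z-o[2])/v[:,2])[:,None]
def proj(c,X):
    q=np.atleast_2d(X)@c['R'].T+c['t']
    if c['n']=='wrist':
        rr=np.linalg.norm(q[:,:2],axis=1); th=np.arctan2(rr,q[:,2])
        return q[:,:2]/np.maximum(rr,1e-9)[:,None]*th[:,None]*c['f']+[c['cx'],c['cy']]
    return q[:,:2]/q[:,2:]*c['f']+[c['cx'],c['cy']]
def shot(n,name):
    c=cam(n); im=cv2.cvtColor(vision.read_camera(n),cv2.COLOR_RGB2BGR); cv2.imwrite(f'pics/{name}.png',im); return c,im
def st():
    s=monitor.get_state(); R=Ro.from_quat(s['tcp_rot']).as_matrix()
    return s,np.array(s['eef_pos']),R,np.arctan2(R[1,0],R[0,0])
def goto(x,y,yaw,z):
    s,p,R,a=st(); d=R.T@(np.array([x,y,z])-p); sp=-( (yaw-a+np.pi)%(2*np.pi)-np.pi)
    print('t',round(s['time'],2),'p',np.round(p,4),'yaw',round(a,4),'F',np.round(s['contact_force'],1),'op',round(s['opening'],3),'q',np.round(s['qpos'],2))
    print(' need tool shift mm',np.round(d*1000,1),'spin',round(sp,4))
E
python3 - <<'E'
from h import *
im=cv2.imread('pics/top0.png');c=cam('top')
for n,(x,y,w,h),z in [('spacer',(355,160,36,36),.052),('collar',(342,220,30,28),.026),('ring',(398,210,32,32),.026),('crank',(178,190,24,65),.026),('seatdisc',(262,186,36,36),.02),('hub',(233,200,16,16),.155)]:
    g=im[y:y+h,x:x+w].astype(int)
    m=(g.min(2)>190).astype(np.uint8)
    nn,l,stt,_=cv2.connectedComponentsWithStats(m); k=1+np.argmax(stt[1:,4]); m=(l==k).astype(np.uint8)
    cs,_=cv2.findContours(m,cv2.RETR_EXTERNAL,cv2.CHAIN_APPROX_NONE); cc=max(cs,key=cv2.contourArea)[:,0]+[x,y]
    W=plane(c,cc,z)[:,:2]
    r=cv2.minAreaRect((W*1000).astype(np.float32))
    f=np.zeros_like(m); cv2.drawContours(f,cs,-1,1,-1); M=cv2.moments(f,True); ce=plane(c,[x+M['m10']/M['m00'],y+M['m01']/M['m00']],z)[0]
    print(n,'rect',np.round(r[0],1),np.round(r[1],1),round(r[2],1),'centroid',np.round(ce*1000,1))
print('handle top',plane(c,(251,156),.193))
E
```

```text
spacer rect [ 610.9 -268.2] [46.8 72.5] 43.8 centroid [ 610.5 -268.1   52. ]
collar rect [ 434.7 -207.9] [59.8 44.4] 9.5 centroid [ 434.5 -207.9   26. ]
ring rect [ 459.1 -394.4] [66.6 67.5] 87.7 centroid [ 458.8 -393.9   26. ]
crank rect [475.4 320.9] [178.   42.9] 1.2 centroid [481.8 319.6  26. ]
seatdisc rect [526.   27.9] [82.5 84.6] 44.2 centroid [525.8  26.7  20. ]
hub rect [513.1 144. ] [32.2 38.2] 88.9 centroid [514.1 144.2 155. ]
handle top [[0.65404098 0.10846599 0.193     ]]
```

```bash
cat >> h.py <<'E'
def plan(x,y,yaw,z,n=8,settle=0,zlate=False):
    """rows for a straight world move with turn"""
    s,p,R,a=st(); d=np.array([x,y,z])-p; sp=-((yaw-a+np.pi)%(2*np.pi)-np.pi)
    goto(x,y,yaw,z)
    m=n-settle; rows=[]
    if max(np.abs(d)/m)>.0417 or abs(sp)/m>.125: print(' needs rows', max(np.linalg.norm(d)/.0417,abs(sp)/.125))
    m0=max(m,int(np.ceil(max(np.linalg.norm(d)/.0405,abs(sp)/.12))))
    for i in range(m0):
        b=a-sp*i/m0; T=np.array([[np.cos(b),np.sin(b),0],[np.sin(b),-np.cos(b),0],[0,0,-1]])
        rows.append([float(v) for v in np.round(np.r_[T.T@(d/m0),sp/m0],4)])
    rows+=[[0,0,0,0]]*((-len(rows))%8)
    for i in range(0,len(rows),8): print(rows[i:i+8])
E
python3 - <<'E'
from h import *
plan(.611,-.268,2.36,.2)
E
```

```text
t 0.15 p [ 0.1844 -0.6488  0.2412] yaw 0.2768 F [ 0.3 -0.  -0.6] op 1.004 q [-1.44  0.29  1.58 -0.    1.28 -0.15]
 need tool shift mm [ 514.4 -249.6   41.8] spin -2.0832
 needs rows 16.665226769728605
[[0.0286, -0.0139, 0.0023, -0.1157], [0.03, -0.0105, 0.0023, -0.1157], [0.031, -0.0069, 0.0023, -0.1157], [0.0316, -0.0033, 0.0023, -0.1157], [0.0318, 0.0003, 0.0023, -0.1157], [0.0315, 0.004, 0.0023, -0.1157], [0.0308, 0.0076, 0.0023, -0.1157], [0.0298, 0.0111, 0.0023, -0.1157]]
[[0.0283, 0.0145, 0.0023, -0.1157], [0.0264, 0.0177, 0.0023, -0.1157], [0.0242, 0.0206, 0.0023, -0.1157], [0.0216, 0.0233, 0.0023, -0.1157], [0.0188, 0.0256, 0.0023, -0.1157], [0.0157, 0.0276, 0.0023, -0.1157], [0.0124, 0.0292, 0.0023, -0.1157], [0.009, 0.0305, 0.0023, -0.1157]]
[[0.0054, 0.0313, 0.0023, -0.1157], [0.0018, 0.0317, 0.0023, -0.1157], [0, 0, 0, 0], [0, 0, 0, 0], [0, 0, 0, 0], [0, 0, 0, 0], [0, 0, 0, 0], [0, 0, 0, 0]]
```

Call:
jog_arm([
  [0.029, -0.014, 0.002, -0.116],
  [0.03, -0.0105, 0.002, -0.116],
  [0.031, -0.007, 0.002, -0.116],
  [0.032, -0.003, 0.002, -0.116],
  [0.032, 0, 0.002, -0.116],
  [0.0315, 0.004, 0.002, -0.116],
  [0.031, 0.0076, 0.002, -0.116],
  [0.03, 0.011, 0.002, -0.116],
], grip=0.0854)

```text
time: 0.82
eef_pos: [0.373, -0.4721, 0.2207]
tcp_rot: [0.815, 0.579, -0.0, -0.003]
contact_force: [0.7, -1.5, -0.3]
opening: 1.001
```

```bash
python3 - <<'E'
from h import *
plan(.611,-.268,2.36,.2)
E
```

```text
t 0.82 p [ 0.373  -0.4721  0.2207] yaw 1.2357 F [ 0.7 -1.5 -0.3] op 1.001 q [-1.07  0.15  1.78 -0.    1.22 -0.73]
 need tool shift mm [271.  157.7  20.8] spin -1.1243
 needs rows 8.994546340592699
[[0.0271, 0.0158, 0.0021, -0.1124], [0.0252, 0.0187, 0.0021, -0.1124], [0.0229, 0.0214, 0.0021, -0.1124], [0.0204, 0.0238, 0.0021, -0.1124], [0.0176, 0.026, 0.0021, -0.1124], [0.0145, 0.0278, 0.0021, -0.1124], [0.0113, 0.0292, 0.0021, -0.1124], [0.008, 0.0303, 0.0021, -0.1124]]
[[0.0045, 0.031, 0.0021, -0.1124], [0.001, 0.0313, 0.0021, -0.1124], [0, 0, 0, 0], [0, 0, 0, 0], [0, 0, 0, 0], [0, 0, 0, 0], [0, 0, 0, 0], [0, 0, 0, 0]]
```

Call:
jog_arm([
  [0.027, 0.016, 0.002, -0.112],
  [0.025, 0.019, 0.002, -0.112],
  [0.023, 0.021, 0.002, -0.112],
  [0.02, 0.024, 0.002, -0.112],
  [0.0175, 0.026, 0.002, -0.112],
  [0.0145, 0.028, 0.002, -0.112],
  [0.011, 0.029, 0.002, -0.112],
  [0.008, 0.03, 0.002, -0.112],
])

```text
time: 1.48
eef_pos: [0.5672, -0.2946, 0.2012]
tcp_rot: [0.463, 0.886, 0.002, -0.005]
contact_force: [-0.3, 0.1, 0.4]
opening: 0.997
```

```bash
python3 - <<'E'
from h import *
plan(.611,-.268,2.36,.2)
E
```

```text
t 1.48 p [ 0.5672 -0.2946  0.2012] yaw 2.1783 F [-0.3  0.1  0.4] op 0.997 q [-0.64  0.25  1.7   0.    1.2  -1.25]
 need tool shift mm [-3.2 51.1  1.2] spin -0.1817
[[-0.0004, 0.0064, 0.0002, -0.0227], [-0.0005, 0.0064, 0.0002, -0.0227], [-0.0007, 0.0064, 0.0002, -0.0227], [-0.0008, 0.0063, 0.0002, -0.0227], [-0.001, 0.0063, 0.0002, -0.0227], [-0.0011, 0.0063, 0.0002, -0.0227], [-0.0013, 0.0063, 0.0002, -0.0227], [-0.0014, 0.0062, 0.0002, -0.0227]]
```

Call:
jog_arm([
  [0.001, 0.014, 0, -0.05],
  [-0.001, 0.015, 0.001, -0.05],
  [-0.001, 0.015, 0, -0.05],
  [-0.002, 0.007, 0, -0.03],
  [0, 0, 0, 0],
  [0, 0, 0, 0],
  [0, 0, 0, 0],
  [0, 0, 0, 0],
])

```text
time: 2.15
eef_pos: [0.6125, -0.2566, 0.1958]
tcp_rot: [0.373, 0.928, 0.003, -0.008]
contact_force: [-0.6, -0.7, 0.7]
opening: 0.994
```

```bash
python3 - <<'E'
from h import *
goto(.611,-.268,2.36,.2)
shot('wrist','w1')
E
```

```text
t 2.15 p [ 0.6125 -0.2566  0.1958] yaw 2.3779 F [-0.6 -0.7  0.7] op 0.994 q [-0.55  0.31  1.64  0.    1.21 -1.36]
 need tool shift mm [-6.7 -9.3 -4.3] spin 0.0179
```

View pics/w1.png

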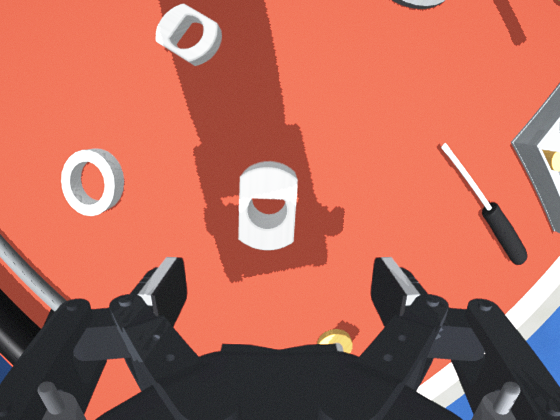

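The wrist view shows the spacer at (268,207). The flat of its bore faces up in the image, which is tool +x. Next I'll measure it.

```bash
cat >> h.py <<'E'
def face(c,im,box,z,thr=200,show=None,bore=True):
    x,y,w,h=box; g=im[y:y+h,x:x+w].min(2)
    g=cv2.resize(g,None,fx=4,fy=4,interpolation=cv2.INTER_CUBIC)
    m=(g>thr).astype(np.uint8); n,l,s,_=cv2.connectedComponentsWithStats(m); k=1+np.argmax(s[1:,4]); m=(l==k).astype(np.uint8)
    cs,hi=cv2.findContours(m,cv2.RETR_CCOMP,cv2.CHAIN_APPROX_NONE)
    if show:
        v=cv2.cvtColor(g,cv2.COLOR_GRAY2BGR); cv2.drawContours(v,cs,-1,(0,0,255),1); cv2.imwrite(f'pics/{show}.png',v[:600,:800])
    out=[]
    for k in np.argsort([-cv2.contourArea(q) for q in cs])[:2]:
        p=(cs[k][:,0]+.5)/4-.5+[x,y]; W=plane(c,p,z)[:,:2]*1000
        r=cv2.minAreaRect(W.astype(np.float32)); M=cv2.moments(W.astype(np.float32).reshape(-1,1,2))
        print('rect c',np.round(r[0],1),'size',np.round(r[1],1),'ang',round(r[2],2),'centroid',np.round([M['m10']/M['m00'],M['m01']/M['m00']],1),'rad',round(np.radians(r[2]),3))
        out.append(W)
    return out
E
python3 - <<'E'
from h import *
c=cam('wrist'); im=cv2.imread('pics/w1.png')
for t in (190,215): face(c,im,(225,150,90,110),.052,t,'w1f')
E
```

```text
rect c [ 611.3 -269.4] size [50.3 75.5] ang 42.41 centroid [ 611.3 -269.3] rad 0.74
rect c [ 613.9 -272.1] size [35.  28.1] ang 44.4 centroid [ 613.1 -271.2] rad 0.775
rect c [ 611.4 -269.5] size [49.8 74.9] ang 42.32 centroid [ 611.4 -269.4] rad 0.739
rect c [ 613.9 -272.2] size [35.7 28.6] ang 44.37 centroid [ 613.2 -271.2] rad 0.774
```

View pics/w1f.png

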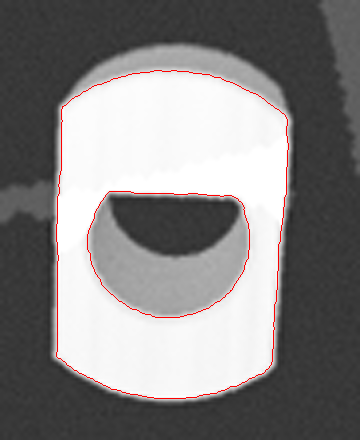

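```bash
cat >> h.py <<'E'
def flats(W,ctr,yaw,half,L):
    """refine part yaw (rad) by fitting both flats; ctr mm"""
    for _ in range(3):
        ex=np.array([np.cos(yaw),np.sin(yaw)]); ey=np.array([-ex[1],ex[0]]); D=W-ctr; a=D@ex;b=D@ey
        ang=[];off=[]
        for sg in(1,-1):
            k=(abs(b*sg-half)<3)&(abs(a)<L); vx,vy,x0,y0=cv2.fitLine(W[k].astype(np.float32),cv2.DIST_HUBER,0,.01,.01).ravel()
            t=np.arctan2(vy,vx); ang.append((t-yaw+np.pi/2)%np.pi-np.pi/2); off.append((np.array([x0,y0])-ctr)@ey)
        yaw+=np.mean(ang); ctr=ctr+ey*np.mean(off)
    print('yaw',round(yaw,4),'ctr',np.round(ctr,2),'angs',np.round(ang,4),'width',round(off[0]-off[1],2)); return yaw,ctr
E
python3 - <<'E'
from h import *
c=cam('wrist'); im=cv2.imread('pics/w1.png')
W=face(c,im,(225,150,90,110),.052,200)[0]
flats(W,np.array([611.3,-269.4]),-.82,25,23)
c=cam('top'); im=cv2.imread('pics/top0.png')
W=face(c,im,(355,160,36,36),.052,170)[0]
flats(W,np.array([611.3,-269.4]),-.82,25,23)
E
```

```text
rect c [ 611.3 -269.4] size [50.1 75.3] ang 42.6 centroid [ 611.3 -269.4] rad 0.743
rect c [ 613.9 -272.1] size [35.1 28.2] ang 44.07 centroid [ 613.1 -271.2] rad 0.769
yaw -0.8224 ctr [ 611.36 -269.34] angs [-0.0075  0.0075] width 49.15
rect c [ 610.6 -268.2] size [50.1 75.2] ang 43.23 centroid [ 610.5 -268. ] rad 0.755
rect c [ 612.8 -270.7] size [35.1 28.8] ang 43.08 centroid [ 612.1 -269.9] rad 0.752
yaw -0.8127 ctr [ 611.56 -269.15] angs [ 0.0083 -0.0083] width 49.43
```

```bash
python3 - <<'E'
from h import *
goto(.6114,-.2694,2.322,.034)
E
```

```text
t 2.2 p [ 0.6124 -0.2568  0.1958] yaw 2.3777 F [-0.2 -0.2 -0.7] op 0.997 q [-0.55  0.31  1.64  0.    1.21 -1.36]
 need tool shift mm [-10.8  -9.9 161.7] spin 0.0557
```

Call:
jog_arm([
  [-0.004, -0.004, 0.02, 0.02],
  [-0.004, -0.004, 0.025, 0.02],
  [-0.003, -0.002, 0.025, 0.016],
  [0, 0, 0.02, 0],
  [0, 0, 0.01, 0],
  [0, 0, 0, 0],
  [0, 0, 0, 0],
  [0, 0, 0, 0],
])

```text
time: 2.87
eef_pos: [0.611, -0.2773, 0.0974]
tcp_rot: [0.404, 0.915, 0.002, -0.004]
contact_force: [0.4, 0.1, -0.2]
opening: 0.999
```

```bash
python3 - <<'E'
from h import *
goto(.6114,-.2694,2.322,.034)
print(monitor.get_state()['tcp_rot'])
c,im=shot('wrist','w2')
W=face(c,im,(190,160,170,200),.052,200,'w2f')[0]
flats(W,np.array([611.3,-269.4]),-.82,25,23)
E
```

```text
t 2.87 p [ 0.611  -0.2773  0.0974] yaw 2.3097 F [ 0.4  0.1 -0.2] op 0.999 q [-0.58  0.42  1.68  0.    1.05 -1.32]
 need tool shift mm [ 5.1  5.6 63.5] spin -0.0123
[ 0.40403615  0.91473233  0.00222851 -0.00381835]
rect c [ 611.5 -269.2] size [49.4 75. ] ang 43.13 centroid [ 611.4 -269.2] rad 0.753
rect c [ 613.8 -271.8] size [34.9 28.2] ang 43.21 centroid [ 612.9 -271. ] rad 0.754
yaw -0.8186 ctr [ 611.47 -269.24] angs [-0.0007  0.0007] width 48.97
```

View pics/w2.png

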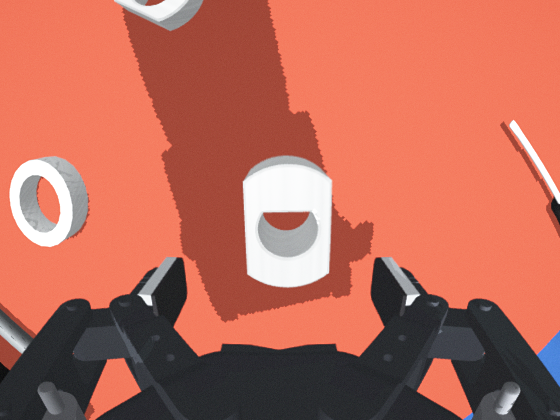

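Call:
jog_arm([
  [0.002, 0.002, 0.01, -0.006],
  [0.002, 0.002, 0.012, -0.004],
  [0, 0.001, 0.012, 0],
  [0, 0, 0.01, 0],
  [0, 0, 0.008, 0],
  [0, 0, 0, 0],
  [0, 0, 0, 0],
  [0, 0, 0, 0],
])

```text
time: 3.58
eef_pos: [0.6143, -0.2704, 0.0439]
tcp_rot: [0.398, 0.917, 0.002, -0.001]
contact_force: [0.2, -0.5, -0.4]
opening: 0.999
```

```bash
python3 - <<'E'
from h import *
goto(.6114,-.2693,2.323,.034)
E
```

```text
t 3.58 p [ 0.6143 -0.2704  0.0439] yaw 2.3222 F [ 0.2 -0.5 -0.4] op 0.999 q [-0.57  0.49  1.7   0.    0.95 -1.32]
 need tool shift mm [ 2.7 -1.4  9.9] spin -0.0008
```

Call:
jog_arm([
  [0.002, -0.001, 0.006, 0],
  [0.0005, -0.0005, 0.004, 0],
  [0, 0, 0, 0],
  [0, 0, 0, 0],
  [0, 0, 0, 0],
  [0, 0, 0, 0],
  [0, 0, 0, 0],
  [0, 0, 0, 0],
])

```text
time: 4.25
eef_pos: [0.6123, -0.2705, 0.0349]
tcp_rot: [0.398, 0.917, 0.001, 0.001]
contact_force: [0.6, -0.1, 0.7]
opening: 1.0
```

```bash
python3 - <<'E'
from h import *
goto(.6114,-.2693,2.323,.034)
E
```

```text
t 4.25 p [ 0.6123 -0.2705  0.0349] yaw 2.3218 F [ 0.6 -0.1  0.7] op 1.0 q [-0.57  0.5   1.71  0.    0.93 -1.32]
 need tool shift mm [1.5 0.2 0.9] spin -0.0012
```

Call:
jog_arm([
  [0, 0, 0, 0],
  [0, 0, 0, 0],
  [0, 0, 0, 0],
  [0, 0, 0, 0],
  [0, 0, 0, 0],
  [0, 0, 0, 0],
  [0, 0, 0, 0],
  [0, 0, 0, 0],
], grip=0.03, grip_force=60)

```text
time: 4.92
eef_pos: [0.6129, -0.271, 0.0359]
tcp_rot: [0.398, 0.917, 0.001, 0.002]
contact_force: [-0.3, -0.3, 0.7]
opening: 0.575
```

```bash
python3 - <<'E'
from h import *
goto(.6114,-.2693,2.323,.034)
c,im=shot('wrist','w3')
E
```

```text
t 4.92 p [ 0.6129 -0.271   0.0359] yaw 2.322 F [-0.3 -0.3  0.7] op 0.575 q [-0.57  0.5   1.7   0.    0.93 -1.32]
 need tool shift mm [2.3 0.  1.9] spin -0.001
```

View pics/w3.png

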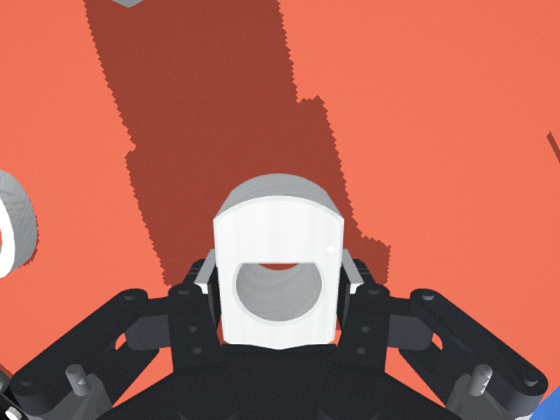

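```bash
cat >> h.py <<'E'
def bore(W,ctr,yaw,rb=17.6,fl=10.6):
    """fit bore circle centre from hole contour; yaw of part"""
    from scipy.optimize import least_squares
    ex=np.array([np.cos(yaw),np.sin(yaw)]); 
    D=W-ctr; k=(D@ex)>-6
    r=least_squares(lambda q:np.linalg.norm(W[k]-q[:2],axis=1)-q[2],[*ctr,rb],loss='soft_l1').x
    D=W-r[:2]; a=D@ex; b=D@np.array([-ex[1],ex[0]]); f=(a<-7)&(abs(b)<10)
    v=cv2.fitLine(W[f].astype(np.float32),cv2.DIST_HUBER,0,.01,.01).ravel(); t=np.arctan2(v[1],v[0])
    y2=t-np.pi/2; y2=yaw+((y2-yaw+np.pi/2)%np.pi-np.pi/2)
    print('bore ctr',np.round(r[:2],2),'rad',round(r[2],2),'flat at',round(a[f].mean(),2),'yaw',round(y2,4)); return r[:2],y2
E
python3 - <<'E'
from h import *
c=cam('wrist'); im=cv2.imread('pics/w3.png'); s,p,R,a=st()
Ws=face(c,im,(190,190,180,160),.0525,200,'w3f')
b,_=bore(Ws[1],np.array([611.4,-269.3]),-.8196)
print('tool',R.T@(np.array([*b/1000,.0525])-p)*1000)
Ws=face(c,cv2.imread('pics/w3.png'),(190,190,180,160),.0525,150,)
bore(Ws[1],np.array([611.4,-269.3]),-.8196)
E
```

```text
rect c [ 610.  -267.3] size [48.9 69.8] ang 43.16 centroid [ 610.3 -267.5] rad 0.753
rect c [ 613.8 -271.3] size [34.8 28. ] ang 43.43 centroid [ 613.  -270.4] rad 0.758
bore ctr [ 611.51 -268.88] rad 17.3 flat at -10.56 yaw -0.8215
tool [  2.42183931   0.46550433 -16.65104948]
rect c [ 609.5 -266.6] size [68.6 72.1] ang 42.94 centroid [ 609.2 -266.4] rad 0.749
rect c [ 605.5 -262.7] size [15.9  3.4] ang 43.46 centroid [ 605.4 -262.4] rad 0.758
bore ctr [ 611.4 -269.3] rad 17.6 flat at -9.3 yaw -0.7459
```

View pics/w3f.png

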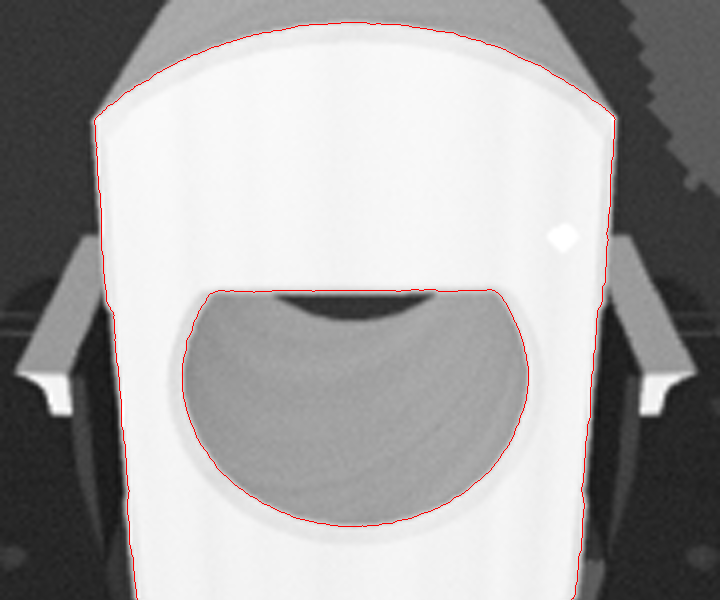

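Call:
jog_arm([
  [0, 0, -0.01, 0],
  [0, 0, -0.02, 0],
  [0, 0, -0.035, 0],
  [0, 0, -0.035, 0],
  [0, 0, -0.035, 0],
  [0, 0, -0.025, 0],
  [0, 0, -0.005, 0],
  [0, 0, 0, 0],
])

```text
time: 5.63
eef_pos: [0.6049, -0.2662, 0.1956]
tcp_rot: [0.398, 0.917, 0.004, -0.012]
contact_force: [0.3, -0.6, -4.5]
opening: 0.574
```

```bash
python3 - <<'E'
from h import *
plan(.616,.036,3.24,.2)
E
```

```text
t 5.63 p [ 0.6049 -0.2662  0.1956] yaw 2.3218 F [ 0.3 -0.6 -4.5] op 0.574 q [-0.57  0.31  1.64  0.    1.22 -1.32]
 need tool shift mm [213.4 214.3   0.4] spin -0.9182
[[0.0267, 0.0268, -0.0006, -0.1148], [0.0234, 0.0297, -0.0006, -0.1148], [0.0199, 0.0322, -0.0006, -0.1148], [0.0161, 0.0342, -0.0006, -0.1148], [0.012, 0.0358, -0.0006, -0.1148], [0.0078, 0.037, -0.0006, -0.1148], [0.0036, 0.0376, -0.0006, -0.1148], [-0.0008, 0.0378, -0.0006, -0.1148]]
```

Call:
jog_arm([
  [0.027, 0.027, 0, -0.112],
  [0.0235, 0.03, 0, -0.112],
  [0.02, 0.032, 0, -0.112],
  [0.016, 0.034, 0, -0.112],
  [0.012, 0.036, 0, -0.112],
  [0.008, 0.037, 0, -0.112],
  [0.002, 0.025, 0, -0.1],
  [0, 0.01, 0, -0.06],
])

```text
time: 6.3
eef_pos: [0.6034, 0.0047, 0.1777]
tcp_rot: [-0.021, 0.999, 0.013, -0.024]
contact_force: [-0.5, 0.3, -3.6]
opening: 0.573
```

```bash
python3 - <<'E'
from h import *
plan(.616,.036,3.24,.2)
E
```

```text
t 6.3 p [0.6034 0.0047 0.1777] yaw -3.0987 F [-0.5  0.3 -3.6] op 0.573 q [-0.17  0.22  1.79  0.02  1.19 -1.79]
 need tool shift mm [-12.9  31.3 -22.1] spin -0.0555
[[-0.0017, 0.0038, -0.0028, -0.0069], [-0.0018, 0.0038, -0.0028, -0.0069], [-0.0018, 0.0038, -0.0028, -0.0069], [-0.0018, 0.0038, -0.0028, -0.0069], [-0.0018, 0.0038, -0.0028, -0.0069], [-0.0019, 0.0038, -0.0028, -0.0069], [-0.0019, 0.0038, -0.0028, -0.0069], [-0.0019, 0.0037, -0.0028, -0.0069]]
```

Call:
jog_arm([
  [-0.003, 0.008, -0.006, -0.02],
  [-0.004, 0.008, -0.008, -0.02],
  [-0.004, 0.007, -0.008, -0.015],
  [-0.002, 0.004, -0.004, 0],
  [0, 0, 0, 0],
  [0, 0, 0, 0],
  [0, 0, 0, 0],
  [0, 0, 0, 0],
])

```text
time: 6.97
eef_pos: [0.6135, 0.0347, 0.1976]
tcp_rot: [-0.05, 0.998, 0.014, -0.03]
contact_force: [-0.3, 0.4, -4.6]
opening: 0.572
```

```bash
python3 - <<'E'
from h import *
goto(.616,.036,3.24,.2)
print(monitor.get_state()['tcp_rot'])
shot('wrist','w4')
E
```

```text
t 6.97 p [0.6135 0.0347 0.1976] yaw -3.0415 F [-0.3  0.4 -4.6] op 0.572 q [-0.12  0.23  1.74  0.02  1.25 -1.79]
 need tool shift mm [-2.5  1.1 -2.6] spin 0.0017
[-0.04954566  0.99821499  0.01405487 -0.03024111]
```

View pics/w4.png

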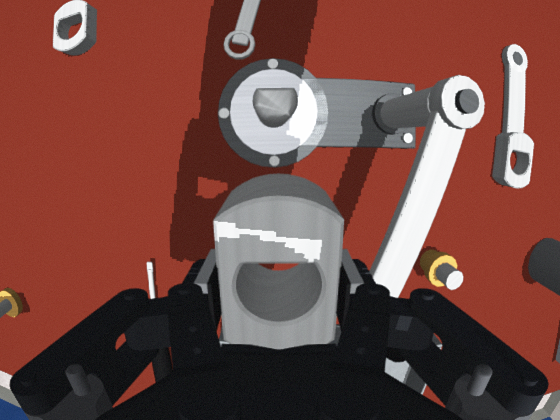

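Call:
jog_arm([
  [0, 0, 0.04, 0],
  [0, 0, 0, 0],
  [0, 0, 0, 0],
  [0, 0, 0, 0],
  [0, 0, 0, 0],
  [0, 0, 0, 0],
  [0, 0, 0, 0],
  [0, 0, 0, 0],
])

```text
time: 7.68
eef_pos: [0.6146, 0.0327, 0.1643]
tcp_rot: [-0.048, 0.998, 0.013, -0.025]
contact_force: [-0.5, -0.5, -4.6]
opening: 0.572
```

```bash
cat >> h.py <<'E'
def tilt():
    s,p,R,a=st(); z=R[:,2]
    q=s['qpos']; az=np.arctan2(p[1],p[0])
    print('t %.2f p %s tilt(rad) radial %.4f tang %.4f  q %s'%(s['time'],np.round(p,4),z[0]*np.cos(az)+z[1]*np.sin(az),-z[0]*np.sin(az)+z[1]*np.cos(az),np.round(q,4)))
E
python3 -c "
from h import *
tilt()"
```

```text
t 7.68 p [0.6146 0.0327 0.1643] tilt(rad) radial -0.0500 tang 0.0262  q [-0.1182  0.2561  1.7628  0.0187  1.1765 -1.792 ]
```

Call:
jog_arm([
  [0, 0, -0.005, 0],
  [0, 0, -0.005, 0],
  [0, 0, -0.005, 0],
  [0, 0, -0.005, 0],
  [0, 0, -0.005, 0],
  [0, 0, -0.005, 0],
  [0, 0, -0.005, 0],
  [0, 0, 0, 0],
])

```text
time: 8.35
eef_pos: [0.6183, 0.0319, 0.2068]
tcp_rot: [-0.048, 0.999, 0.012, -0.022]
contact_force: [0.4, 0.3, -3.8]
opening: 0.572
```

```bash
python3 -c "
from h import *
tilt()"
```

```text
t 8.35 p [0.6183 0.0319 0.2068] tilt(rad) radial -0.0440 tang 0.0250  q [-0.1189  0.2183  1.7258  0.0182  1.2452 -1.7918]
```

Call:
jog_arm([
  [0, -0.02, 0.035, 0.1],
  [0, -0.01, 0.01, 0.1],
  [0, 0, 0, 0],
  [0, 0, 0, 0],
  [0, 0.006, -0.005, -0.04],
  [0, 0.006, -0.005, -0.04],
  [0, 0.006, -0.005, -0.04],
  [0, 0.006, -0.005, -0.04],
])

```text
time: 9.02
eef_pos: [0.6214, 0.0276, 0.1844]
tcp_rot: [-0.033, 0.999, 0.013, -0.02]
contact_force: [-0.1, 1.0, -4.8]
opening: 0.572
```

```bash
python3 -c "
from h import *
tilt()
goto(.616,.036,3.24,.2)"
```

```text
t 9.02 p [0.6214 0.0276 0.1844] tilt(rad) radial -0.0407 tang 0.0257  q [-0.1257  0.2441  1.7379  0.0198  1.2041 -1.7698]
t 9.02 p [0.6214 0.0276 0.1844] yaw -3.0753 F [-0.1  1.  -4.8] op 0.572 q [-0.13  0.24  1.74  0.02  1.2  -1.77]
 need tool shift mm [  5.4   9.2 -15.1] spin -0.0321
```

Call:
jog_arm([
  [0, 0, -0.006, -0.01],
  [0.001, 0.002, -0.006, -0.01],
  [0.001, 0.002, -0.006, -0.01],
  [0.001, 0.002, -0.006, 0],
  [0, 0, 0, 0],
  [0, 0, 0.04, 0],
  [0, 0, 0, 0],
  [0, 0, 0, 0],
])

```text
time: 9.68
eef_pos: [0.62, 0.0361, 0.1785]
tcp_rot: [-0.053, 0.998, 0.012, -0.014]
contact_force: [1.3, 0.6, -2.9]
opening: 0.573
```

```bash
python3 -c "
from h import *
tilt()
goto(.616,.036,3.24,.2)"
```

```text
t 9.68 p [0.62   0.0361 0.1785] tilt(rad) radial -0.0279 tang 0.0246  q [-0.1126  0.2417  1.7521  0.0211  1.1796 -1.7973]
t 9.68 p [0.62   0.0361 0.1785] yaw -3.0357 F [ 1.3  0.6 -2.9] op 0.573 q [-0.11  0.24  1.75  0.02  1.18 -1.8 ]
 need tool shift mm [  4.6   0.9 -21.3] spin 0.0075
```

Call:
jog_arm([
  [0, 0, -0.006, 0],
  [0, 0, -0.006, 0],
  [0, 0, -0.006, 0],
  [0, 0, -0.006, 0],
  [0, 0, -0.006, 0],
  [0, 0, -0.006, 0],
  [0, 0, 0, 0],
  [0, 0, 0, 0],
])

```text
time: 10.35
eef_pos: [0.6251, 0.0341, 0.2275]
tcp_rot: [-0.052, 0.999, 0.011, -0.008]
contact_force: [0.2, -0.0, -4.7]
opening: 0.577
```

```bash
python3 -c "
from h import *
tilt()
goto(.616,.036,3.24,.2)
shot('wrist','w5')"
```

```text
t 10.35 p [0.6251 0.0341 0.2275] tilt(rad) radial -0.0160 tang 0.0224  q [-0.1148  0.2004  1.7073  0.0203  1.2535 -1.797 ]
t 10.35 p [0.6251 0.0341 0.2275] yaw -3.0366 F [ 0.2 -0.  -4.7] op 0.577 q [-0.11  0.2   1.71  0.02  1.25 -1.8 ]
 need tool shift mm [ 8.4  2.2 27.7] spin 0.0066
```

View pics/w5.png

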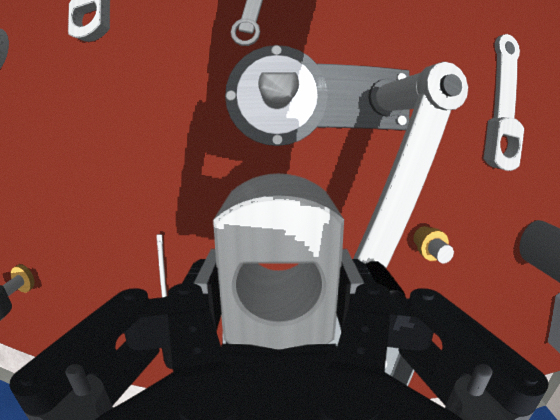

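```bash
python3 - <<'E'
from h import *
im=cv2.imread('pics/w5.png'); cv2.imwrite('pics/w5c.png',cv2.resize(im[35:155,215:345],None,fx=5,fy=5,interpolation=cv2.INTER_CUBIC))
c=cam('wrist')
# predicted outlines for seat guess
E
```

```text
(no output)
```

View pics/w5c.png

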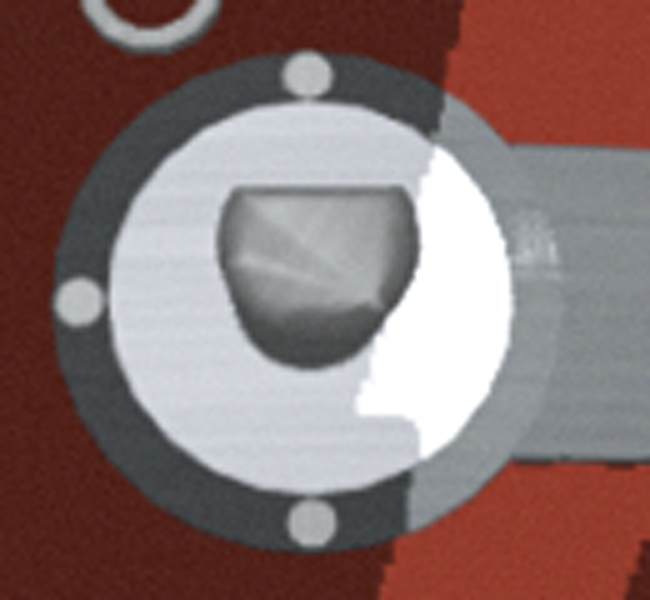

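```bash
cat >> h.py <<'E'
def circ(c,im,box,z,thr,R=None,hull=True,show=None):
    from scipy.optimize import least_squares
    x,y,w,h=box; g=cv2.resize(im[y:y+h,x:x+w].min(2),None,fx=4,fy=4,interpolation=cv2.INTER_CUBIC)
    m=cv2.morphologyEx((g>thr).astype(np.uint8),cv2.MORPH_OPEN,np.ones((9,9)))
    n,l,s,_=cv2.connectedComponentsWithStats(m); m=(l==1+np.argmax(s[1:,4])).astype(np.uint8)
    cs,_=cv2.findContours(m,cv2.RETR_EXTERNAL,cv2.CHAIN_APPROX_NONE); cc=max(cs,key=cv2.contourArea)
    if show: v=cv2.cvtColor(g,cv2.COLOR_GRAY2BGR); cv2.drawContours(v,[cc],-1,(0,0,255),1); cv2.imwrite(f'pics/{show}.png',v)
    W=plane(c,(cc[:,0]+.5)/4-.5+[x,y],z)[:,:2]*1000
    r=least_squares(lambda q:np.linalg.norm(W-q[:2],axis=1)-q[2],[*W.mean(0),20],loss='soft_l1',f_scale=.5).x
    print('circle',np.round(r,2)); return r
E
python3 - <<'E'
from h import *
im=cv2.imread('pics/w5.png'); c=cam('wrist')
for t in(165,175,185): a=circ(c,im,(225,40,105,100),.02,t,show='w5d')
h=circ(c,im,(410,55,65,60),.155,200,show='w5h')
d=h[:2]-a[:2]; print('dist',np.hypot(*d),'seat yaw',np.arctan2(d[1],d[0])-np.pi/2)
# flat edge: points along row
g=im.min(2).astype(float)
pts=[]
for u in range(264,296):
    col=g[66:82,u]; k=np.argmin(np.diff(col)); pts.append([u,66+k+.5])
pts=np.array(pts); print(pts[:,1])
for z in (.110,.104,.02):
    W=plane(c,pts,z)[:,:2]*1000; v=cv2.fitLine(W.astype(np.float32),cv2.DIST_HUBER,0,.01,.01).ravel()
    t=np.arctan2(v[1],v[0])%np.pi; n=np.array([np.cos(t-np.pi/2),np.sin(t-np.pi/2)]); print(z,'flat yaw',t-np.pi/2,'dist from axis',(a[:2]-v[2:])@n)
E
```

```text
circle [527.42  26.48  41.45]
circle [527.41  26.49  41.32]
circle [527.41  26.5   41.17]
circle [515.48 141.19  16.52]
dist 115.30166155756766 seat yaw 0.1036822694700692
[71.5 71.5 71.5 71.5 71.5 71.5 71.5 71.5 71.5 71.5 71.5 71.5 71.5 71.5
 71.5 71.5 71.5 71.5 71.5 71.5 71.5 71.5 71.5 71.5 71.5 71.5 71.5 71.5
 71.5 71.5 71.5 71.5]
0.11 flat yaw 0.10754979 dist from axis 8.262814651887648
0.104 flat yaw 0.10756636 dist from axis 9.279379322616514
0.02 flat yaw 0.10756409 dist from axis 23.510512468050212
```

View pics/w5d.png

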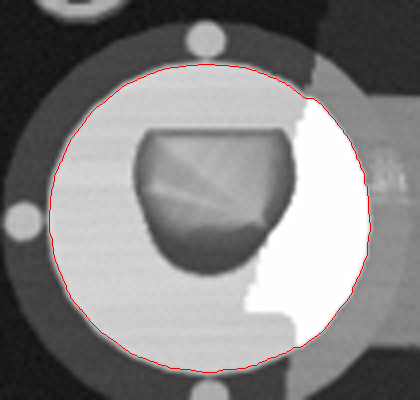

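View pics/w5h.png

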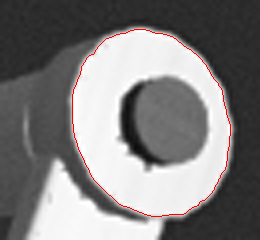

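```bash
cat >> h.py <<'E'
def toolbore(c,im,box,ztool,thr,show=None,yaw=np.pi,rb=17.6):
    """bore centre of held part in tool frame (mm), top face at tool z=ztool; largest dark hole"""
    s,p,R,a=st(); x,y,w,h=box
    g=cv2.resize(im[y:y+h,x:x+w].min(2),None,fx=4,fy=4,interpolation=cv2.INTER_CUBIC)
    m=(g<thr).astype(np.uint8); n,l,sx,ce=cv2.connectedComponentsWithStats(m)
    k=[i for i in range(1,n) if sx[i,0]>0 and sx[i,1]>0 and sx[i,0]+sx[i,2]<4*w and sx[i,1]+sx[i,3]<4*h]
    k=max(k,key=lambda i:sx[i,4]); m=(l==k).astype(np.uint8)
    cs,_=cv2.findContours(m,cv2.RETR_EXTERNAL,cv2.CHAIN_APPROX_NONE); cc=max(cs,key=cv2.contourArea)
    if show: v=cv2.cvtColor(g,cv2.COLOR_GRAY2BGR); cv2.drawContours(v,[cc],-1,(0,0,255),1); cv2.imwrite(f'pics/{show}.png',v)
    d,o=rays(c,(cc[:,0]+.5)/4-.5+[x,y]); d=d@R; o=R.T@(o-p)
    W=(o+d*((ztool-o[2])/d[:,2])[:,None])[:,:2]*1000
    return bore(W,W.mean(0),yaw,rb)
E
python3 - <<'E'
from h import *
im=cv2.imread('pics/w5.png'); c=cam('wrist')
for t in (125,140,110): toolbore(c,im,(225,240,106,90),-.0166,t,'w5b')
E
```

```text
bore ctr [ 2.51 -0.82] rad 17.45 flat at -10.61 yaw 3.1398
bore ctr [ 2.97 -1.13] rad 18.96 flat at -10.44 yaw 3.1405
bore ctr [ 2.49 -0.78] rad 17.21 flat at -10.4 yaw 3.1447
```

View pics/w5b.png

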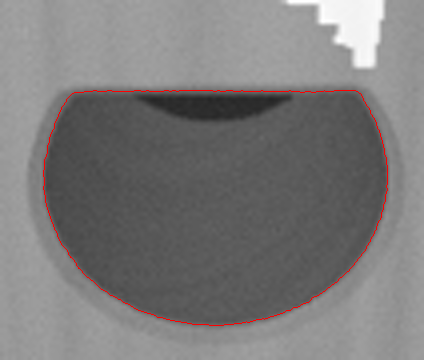

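```bash
cat >> h.py <<'E'
POST=np.array([.5274,.0265]); SYAW=.1056
def over(off,zb,yaw=SYAW+np.pi,post=None):
    """off: tool-frame coords (m) of part's bottom bore centre; zb desired world z of it"""
    post=POST if post is None else post
    s,p,R,a=st(); sp=-((yaw-a+np.pi)%(2*np.pi)-np.pi)
    Rn=R@Ro.from_euler('z',sp).as_matrix()
    tgt=np.array([*post,zb])-Rn@np.array(off); d=R.T@(tgt-p)
    b=p+R@np.array(off); print('bottom now',np.round(b*1000,1),'F',np.round(s['contact_force'],1),'T',np.round(s['wrist_torque'],2),'op',round(s['opening'],3))
    print(' need tool shift mm',np.round(d*1000,1),'spin',round(sp,4)); tilt()
E
python3 - <<'E'
from h import *
over([.0025,-.0004,.0359],.13)
E
```

```text
bottom now [622.2  34.2 191.9] F [-0.3  0.7 -3.6] T [-0.04 -0.08  0.02] op 0.572
 need tool shift mm [94.2  0.8 63.3] spin -0.0006
t 10.40 p [0.6253 0.0341 0.2278] tilt(rad) radial -0.0154 tang 0.0222  q [-0.1148  0.2003  1.7069  0.0203  1.2533 -1.797 ]
```

Call:
jog_arm([
  [0.006, 0, 0.002, 0],
  [0.012, 0, 0.004, 0],
  [0.015, 0, 0.005, 0],
  [0.016, 0, 0.006, 0],
  [0.016, 0, 0.006, 0],
  [0.012, 0, 0.005, 0],
  [0.008, 0, 0.004, 0],
  [0.002, 0, 0, 0],
])

```text
time: 11.07
eef_pos: [0.5294, 0.0258, 0.1904]
tcp_rot: [-0.053, 0.998, 0.012, -0.012]
contact_force: [0.8, -0.2, -4.8]
opening: 0.571
```

```bash
python3 - <<'E'
from h import *
over([.0025,-.0004,.0359],.13)
E
```

```text
bottom now [526.   26.  154.6] F [ 0.8 -0.2 -4.8] T [-0.02  0.01 -0.03] op 0.571
 need tool shift mm [-2.  -0.2 24.6] spin 0.0002
t 11.07 p [0.5294 0.0258 0.1904] tilt(rad) radial -0.0249 tang 0.0236  q [-0.1511  0.0298  1.9654  0.0197  1.1756 -1.8353]
```

Call:
jog_arm([
  [-0.001, 0, 0.025, 0],
  [0, 0, 0.008, 0],
  [0, 0, 0, 0],
  [0, 0, 0, 0],
  [0, 0, 0, 0],
  [0, 0, 0, 0],
  [0, 0, 0, 0],
  [0, 0, 0, 0],
])

```text
time: 11.73
eef_pos: [0.5308, 0.0266, 0.1597]
tcp_rot: [-0.053, 0.998, 0.012, -0.01]
contact_force: [0.1, -0.1, -4.4]
opening: 0.571
```

```bash
python3 - <<'E'
from h import *
over([.0025,-.0004,.0359],.112)
c,im=shot('scene','s6'); c,w=shot('wrist','w6')
a=cv2.resize(im[150:300,210:350],None,fx=4,fy=4,interpolation=cv2.INTER_CUBIC); cv2.imwrite('pics/s6c.png',a)
E
```

```text
bottom now [527.5  26.7 123.9] F [ 0.1 -0.1 -4.4] T [ 0.   -0.08  0.01] op 0.571
 need tool shift mm [-0.1 -0.5 11.9] spin 0.0003
t 11.73 p [0.5308 0.0266 0.1597] tilt(rad) radial -0.0210 tang 0.0230  q [-0.1494  0.0669  1.9875  0.0204  1.1125 -1.8351]
```

View pics/s6c.png

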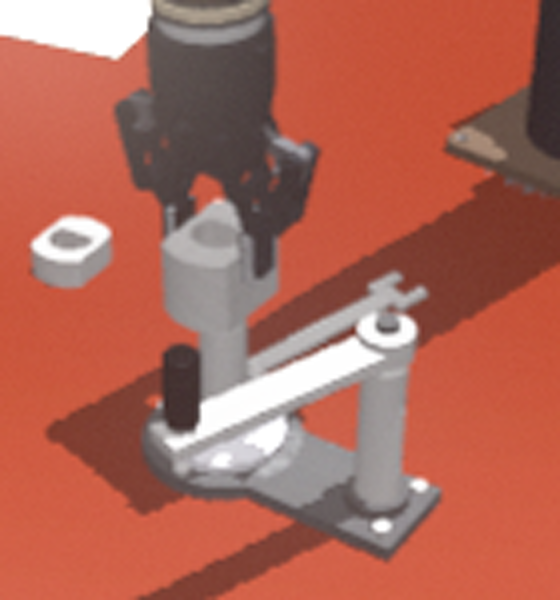

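View pics/w6.png

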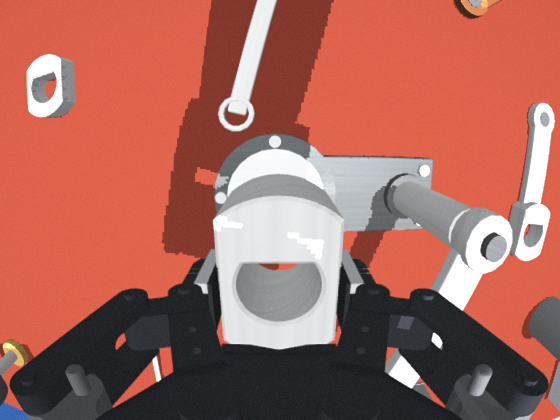

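Call:
jog_arm([
  [0, -0.0005, 0.006, 0],
  [0, 0, 0.004, 0],
  [0, 0, 0.003, 0],
  [0, 0, 0.003, 0],
  [0, 0, 0.002, 0],
  [0, 0, 0, 0],
  [0, 0, 0, 0],
  [0, 0, 0, 0],
])

```text
time: 12.5
eef_pos: [0.5301, 0.0265, 0.1393]
tcp_rot: [-0.053, 0.998, 0.012, -0.011]
contact_force: [0.0, 0.6, -4.0]
opening: 0.574
```

```bash
python3 - <<'E'
from h import *
over([.0025,-.0004,.0359],.1)
E
```

```text
bottom now [526.8  26.6 103.5] F [ 0.   0.6 -4. ] T [ 0.   -0.07  0.03] op 0.574
 need tool shift mm [-0.7 -0.2  3.4] spin 0.0003
t 12.50 p [0.5301 0.0265 0.1393] tilt(rad) radial -0.0220 tang 0.0232  q [-0.1498  0.0922  2.0018  0.0209  1.0738 -1.8364]
```

Call:
jog_arm([
  [-0.0005, 0, 0.005, 0],
  [0, 0, 0.005, 0],
  [0, 0, 0.005, 0],
  [0, 0, 0.005, 0],
  [0, 0, 0.004, 0],
  [0, 0, 0, 0],
  [0, 0, 0, 0],
  [0, 0, 0, 0],
])

```text
time: 13.17
eef_pos: [0.5294, 0.0271, 0.1123]
tcp_rot: [-0.053, 0.998, 0.012, -0.012]
contact_force: [0.5, -0.5, -4.8]
opening: 0.573
```

```bash
python3 - <<'E'
from h import *
over([.0025,-.0004,.0359],.05)
E
```

```text
bottom now [526.1  27.3  76.4] F [ 0.5 -0.5 -4.8] T [-0.04 -0.06  0.02] op 0.573
 need tool shift mm [-1.8 -1.6 26.4] spin 0.0005
t 13.17 p [0.5294 0.0271 0.1123] tilt(rad) radial -0.0236 tang 0.0233  q [-0.1486  0.1297  2.0171  0.0213  1.0227 -1.8365]
```

Call:
jog_arm([
  [-0.001, -0.001, 0.006, 0],
  [-0.0005, 0, 0.006, 0],
  [0, 0, 0.006, 0],
  [0, 0, 0.006, 0],
  [0, 0, 0.006, 0],
  [0, 0, 0.005, 0],
  [0, 0, 0, 0],
  [0, 0, 0, 0],
])

```text
time: 13.83
eef_pos: [0.5292, 0.0271, 0.0731]
tcp_rot: [-0.053, 0.998, 0.012, -0.013]
contact_force: [0.2, 0.2, -3.6]
opening: 0.577
```

```bash
python3 - <<'E'
from h import *
over([.0025,-.0004,.0359],.02)
E
```

```text
bottom now [525.8  27.2  37.3] F [ 0.2  0.2 -3.6] T [-0.   -0.09  0.04] op 0.577
 need tool shift mm [-2.  -1.3 17.2] spin 0.0006
t 13.83 p [0.5292 0.0271 0.0731] tilt(rad) radial -0.0263 tang 0.0235  q [-0.1487  0.1913  2.032   0.0219  0.9488 -1.8384]
```

Call:
jog_arm([
  [-0.001, -0.001, 0.004, 0],
  [-0.0005, 0, 0.004, 0],
  [0, 0, 0.004, 0],
  [0, 0, 0.002, 0],
  [0, 0, 0, 0],
  [0, 0, 0, 0],
  [0, 0, 0, 0],
  [0, 0, 0, 0],
])

```text
time: 14.5
eef_pos: [0.5294, 0.0266, 0.0578]
tcp_rot: [-0.053, 0.998, 0.012, -0.015]
contact_force: [-1.4, -0.5, -4.6]
opening: 0.575
```

```bash
python3 - <<'E'
from h import *
over([.0025,-.0004,.0359],.02)
E
```

```text
bottom now [525.8  26.7  21.9] F [-1.4 -0.5 -4.6] T [-0.06  0.19  0.04] op 0.575
 need tool shift mm [-1.6 -0.4  1.9] spin 0.0014
t 14.50 p [0.5294 0.0266 0.0578] tilt(rad) radial -0.0304 tang 0.0237  q [-0.1493  0.219   2.0337  0.0216  0.9235 -1.8401]
```

Call:
jog_arm([
  [0, 0, 0, 0],
  [0, 0, 0, 0],
  [0, 0, 0, 0],
  [0, 0, 0, 0],
  [0, 0, 0, 0],
  [0, 0, 0, 0],
  [0, 0, -0.004, 0],
  [0, 0, -0.005, 0],
], grip=0.0854)

```text
time: 15.17
eef_pos: [0.5368, 0.0255, 0.0732]
tcp_rot: [-0.053, 0.999, 0.011, -0.006]
contact_force: [-0.5, -0.5, 1.0]
opening: 1.001
```

```bash
python3 - <<'E'
from h import *
over([.0025,-.0004,.0359],.02)
shot('wrist','w7')
E
```

```text
bottom now [533.8  25.6  37.4] F [-0.5 -0.5  1. ] T [ 0.02 -0.07  0.03] op 1.001
 need tool shift mm [ 6.1  1.2 17.5] spin 0.0005
t 15.17 p [0.5368 0.0255 0.0732] tilt(rad) radial -0.0130 tang 0.0210  q [-0.1496  0.1997  2.0215  0.0224  0.9374 -1.8397]
```

View pics/w7.png

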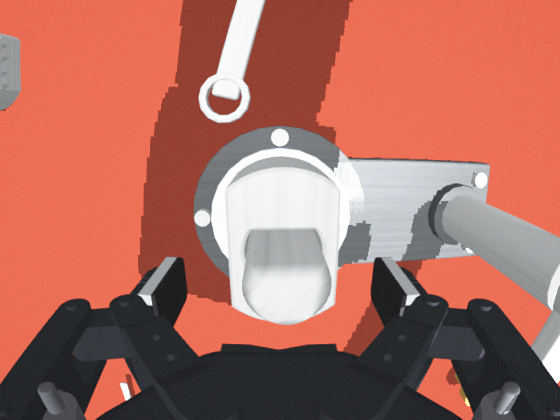

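Call:
jog_arm([
  [0, 0, -0.012, 0],
  [0, 0, -0.016, 0],
  [0, 0, -0.016, 0],
  [0, 0, -0.016, 0],
  [0, 0, -0.016, 0],
  [0, 0, -0.016, 0],
  [0, 0, -0.016, 0],
  [0, 0, -0.016, 0],
])

```text
time: 15.88
eef_pos: [0.5368, 0.0231, 0.2067]
tcp_rot: [-0.053, 0.999, 0.011, -0.008]
contact_force: [0.7, -0.6, 0.0]
opening: 1.001
```

```bash
python3 - <<'E'
from h import *
tilt(); plan(.535,.32,3.16,.22)
E
```

```text
t 15.88 p [0.5368 0.0231 0.2067] tilt(rad) radial -0.0158 tang 0.0214  q [-0.1539  0.024   1.9398  0.0193  1.1975 -1.838 ]
t 15.88 p [0.5368 0.0231 0.2067] yaw -3.0354 F [ 0.7 -0.6  0. ] op 1.001 q [-0.15  0.02  1.94  0.02  1.2  -1.84]
 need tool shift mm [-29.5 295.6  -7.1] spin 0.0878
[[-0.0037, 0.0369, -0.0017, 0.011], [-0.0033, 0.037, -0.0017, 0.011], [-0.0029, 0.037, -0.0017, 0.011], [-0.0025, 0.037, -0.0017, 0.011], [-0.0021, 0.037, -0.0017, 0.011], [-0.0017, 0.0371, -0.0017, 0.011], [-0.0013, 0.0371, -0.0017, 0.011], [-0.0009, 0.0371, -0.0017, 0.011]]
```

Call:
jog_arm([
  [-0.004, 0.02, -0.004, 0.01],
  [-0.0035, 0.032, -0.004, 0.01],
  [-0.003, 0.034, -0.004, 0.01],
  [-0.0025, 0.034, -0.003, 0.01],
  [-0.002, 0.034, -0.003, 0.01],
  [-0.002, 0.034, -0.003, 0.01],
  [-0.001, 0.03, -0.003, 0.01],
  [-0.001, 0.02, -0.003, 0.01],
])

```text
time: 16.55
eef_pos: [0.5435, 0.2666, 0.2559]
tcp_rot: [-0.006, 1.0, 0.01, 0.002]
contact_force: [0.1, -0.2, 0.8]
opening: 0.997
```

```bash
python3 - <<'E'
from h import *
tilt(); goto(.535,.32,3.16,.2)
E
```

```text
t 16.55 p [0.5435 0.2666 0.2559] tilt(rad) radial 0.0121 tang 0.0161  q [ 0.2813  0.118   1.7477  0.0188  1.2669 -1.3072]
t 16.55 p [0.5435 0.2666 0.2559] yaw -3.1294 F [ 0.1 -0.2  0.8] op 0.997 q [ 0.28  0.12  1.75  0.02  1.27 -1.31]
 need tool shift mm [ 8.1 52.4 56.9] spin -0.0062
```

Call:
jog_arm([
  [0.002, 0.01, 0.006, -0.003],
  [0.002, 0.012, 0.012, -0.003],
  [0.002, 0.01, 0.012, 0],
  [0.002, 0.006, 0.012, 0],
  [0, 0.002, 0.008, 0],
  [0, 0, 0.002, 0],
  [0, 0, 0, 0],
  [0, 0, 0, 0],
])

```text
time: 17.22
eef_pos: [0.5322, 0.3105, 0.1988]
tcp_rot: [-0.011, 1.0, 0.009, 0.001]
contact_force: [0.2, 0.4, 0.1]
opening: 1.003
```

```bash
python3 - <<'E'
from h import *
tilt(); goto(.535,.32,3.16,.2)
shot('wrist','w8'); shot('scene','s8')
E
```

```text
t 17.22 p [0.5322 0.3105 0.1988] tilt(rad) radial 0.0095 tang 0.0144  q [ 0.3575  0.1919  1.7715  0.0172  1.1714 -1.2418]
t 17.22 p [0.5322 0.3105 0.1988] yaw -3.1197 F [0.2 0.4 0.1] op 1.003 q [ 0.36  0.19  1.77  0.02  1.17 -1.24]
 need tool shift mm [-3.   9.4 -1. ] spin 0.0034
```

View pics/w8.png

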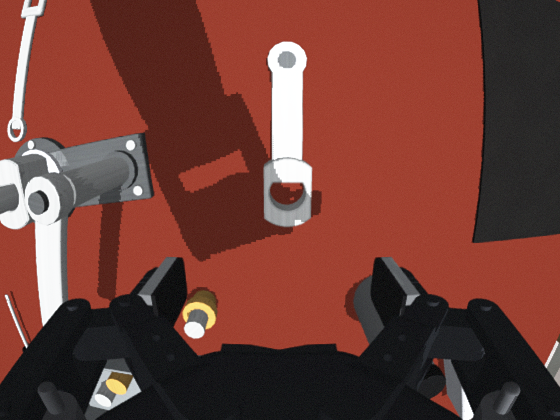

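View pics/s8.png

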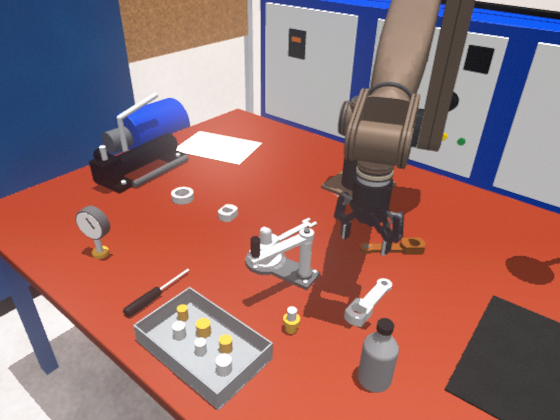

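```bash
cat >> h.py <<'E'
def hole(c,im,box,z,thr,yaw,show=None,ch=None,rb=17.6,fit=True):
    x,y,w,h=box; g=im[y:y+h,x:x+w].min(2) if ch is None else im[y:y+h,x:x+w,ch]
    g=cv2.resize(g,None,fx=4,fy=4,interpolation=cv2.INTER_CUBIC)
    m=(g<thr).astype(np.uint8); n,l,sx,ce=cv2.connectedComponentsWithStats(m)
    k=[i for i in range(1,n) if sx[i,0]>0 and sx[i,1]>0 and sx[i,0]+sx[i,2]<4*w and sx[i,1]+sx[i,3]<4*h]
    if not k: print('no hole'); return
    k=max(k,key=lambda i:sx[i,4]); m=(l==k).astype(np.uint8)
    cs,_=cv2.findContours(m,cv2.RETR_EXTERNAL,cv2.CHAIN_APPROX_NONE); cc=max(cs,key=cv2.contourArea)
    if show: v=cv2.cvtColor(g,cv2.COLOR_GRAY2BGR); cv2.drawContours(v,[cc],-1,(0,0,255),1); cv2.imwrite(f'pics/{show}.png',v[:600,:800])
    W=plane(c,(cc[:,0]+.5)/4-.5+[x,y],z)[:,:2]*1000
    if fit: return bore(W,W.mean(0),yaw,rb)
    M=cv2.moments(W.astype(np.float32).reshape(-1,1,2)); r=np.array([M['m10'],M['m01']])/M['m00']; print('hole ctr',np.round(r,2),'area r',round(np.sqrt(M['m00']/np.pi),2)); return r
E
python3 - <<'E'
from h import *
c=cam('wrist'); im=cv2.imread('pics/w8.png')
for t in (100,115,130): b=hole(c,im,(260,150,56,80),.026,t,0.02,'w8h')
e=hole(c,im,(262,35,50,50),.012,160,0,fit=False,show='w8e')
print('yaw',np.arctan2(*(b[0]-e)[::-1]),np.linalg.norm(b[0]-e))
E
cd pics; python3 -c "
import cv2,numpy as np
a=cv2.imread('w8h.png');b=cv2.imread('w8e.png');h=max(a.shape[0],b.shape[0])
f=lambda q:cv2.copyMakeBorder(q,0,h-q.shape[0],0,0,0);cv2.imwrite('w8he.png',np.hstack([f(a),f(b)]))"
```

```text
bore ctr [534.49 321.19] rad 17.12 flat at -9.48 yaw 0.0189
bore ctr [534.78 321.26] rad 17.44 flat at -10.01 yaw 0.0192
bore ctr [534.78 321.16] rad 17.87 flat at -10.14 yaw -0.0318
hole ctr [405.37 318.28] area r 8.0
yaw 0.022251836559978682 129.43727786506344
```

View pics/w8he.png

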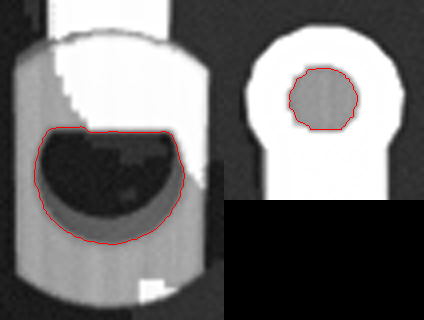

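```bash
python3 - <<'E'
from h import *
goto(.5347,.3212,3.1636,.012)
E
```

```text
t 17.32 p [0.5325 0.3106 0.1996] yaw -3.1199 F [0.7 0.6 0.3] op 0.999 q [ 0.36  0.19  1.77  0.02  1.17 -1.24]
 need tool shift mm [ -2.    7.2 187.7] spin -0.0003
```

Call:
jog_arm([
  [0, 0.002, 0.014, 0],
  [0, 0.002, 0.017, 0],
  [0, 0.002, 0.017, 0],
  [0, 0.001, 0.017, 0],
  [0, 0, 0.017, 0],
  [0, 0, 0.017, 0],
  [0, 0, 0.012, 0],
  [0, 0, 0.002, 0],
])

```text
time: 17.98
eef_pos: [0.538, 0.3195, 0.0842]
tcp_rot: [-0.009, 1.0, 0.011, 0.007]
contact_force: [-0.6, -0.7, 0.1]
opening: 1.002
```

```bash
python3 - <<'E'
from h import *
tilt(); goto(.5347,.3212,3.1636,.012)
c,im=shot('wrist','w9'); 
for t in (100,115,130): b=hole(c,im,(220,180,120,160),.026,t,0.02,'w9h')
E
```

```text
t 17.98 p [0.538  0.3195 0.0842] tilt(rad) radial 0.0238 tang 0.0116  q [ 0.3679  0.3395  1.8213  0.0188  0.9594 -1.2308]
t 17.98 p [0.538  0.3195 0.0842] yaw -3.1245 F [-0.6 -0.7  0.1] op 1.002 q [ 0.37  0.34  1.82  0.02  0.96 -1.23]
 need tool shift mm [ 4.3  0.2 72.1] spin -0.0049Traceback (most recent call last):
  File "<stdin>", line 4, in <module>
  File "h.py", line 122, in hole
    if fit: return bore(W,W.mean(0),yaw,rb)
                   ~~~~^^^^^^^^^^^^^^^^^^^^
  File "h.py", line 74, in bore
    v=cv2.fitLine(W[f].astype(np.float32),cv2.DIST_HUBER,0,.01,.01).ravel(); t=np.arctan2(v[1],v[0])
      ~~~~~~~~~~~^^^^^^^^^^^^^^^^^^^^^^^^^^^^^^^^^^^^^^^^^^^^^^^^^^
cv2.error: OpenCV(4.12.0) /io/opencv/modules/imgproc/src/linefit.cpp:50: error: (-215:Assertion failed) count > 0 in function 'fitLine2D_wods'
```

View pics/w9.png

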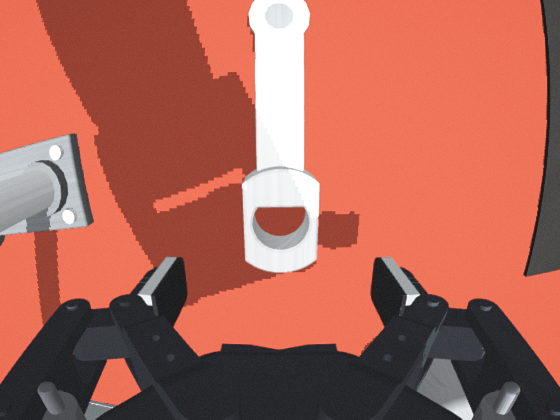

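```bash
python3 - <<'E'
from h import *
c=cam('wrist'); im=cv2.imread('pics/w9.png')
for t in (190,200,210): b=hole(c,im,(235,175,100,100),.026,t,0.02,'w9h')
e=hole(c,im,(245,1,70,50),.012,235,0,fit=False)
E
```

```text
bore ctr [534.1  321.21] rad 17.36 flat at -10.47 yaw 0.0103
bore ctr [534.11 321.21] rad 17.5 flat at -10.57 yaw 0.0147
bore ctr [534.07 321.19] rad 17.66 flat at -10.61 yaw 0.0103
hole ctr [404.88 318.3 ] area r 8.36
```

Call:
jog_arm([
  [0.003, 0, 0.01, -0.003],
  [0.001, 0, 0.012, -0.002],
  [0, 0, 0.012, 0],
  [0, 0, 0.012, 0],
  [0, 0, 0.008, 0],
  [0, 0, 0.002, 0],
  [0, 0, 0, 0],
  [0, 0, 0, 0],
])

```text
time: 18.7
eef_pos: [0.5368, 0.3216, 0.0253]
tcp_rot: [-0.011, 1.0, 0.012, 0.01]
contact_force: [-0.5, 0.0, 0.7]
opening: 1.002
```

```bash
python3 - <<'E'
from h import *
tilt(); goto(.5342,.3212,3.164,.012)
E
```

```text
t 18.70 p [0.5368 0.3216 0.0253] tilt(rad) radial 0.0291 tang 0.0106  q [ 0.3718  0.4242  1.8371  0.0204  0.8534 -1.2348]
t 18.7 p [0.5368 0.3216 0.0253] yaw -3.1192 F [-0.5  0.   0.7] op 1.002 q [ 0.37  0.42  1.84  0.02  0.85 -1.23]
 need tool shift mm [ 2.9 -0.6 13.2] spin -0.0
```

Call:
jog_arm([
  [0.0015, -0.0005, 0.006, 0],
  [0.001, 0, 0.004, 0],
  [0, 0, 0.002, 0],
  [0, 0, 0, 0],
  [0, 0, 0, 0],
  [0, 0, 0, 0],
  [0, 0, 0, 0],
  [0, 0, 0, 0],
])

```text
time: 19.37
eef_pos: [0.536, 0.3219, 0.0144]
tcp_rot: [-0.011, 1.0, 0.013, 0.012]
contact_force: [-0.5, -0.3, -0.7]
opening: 1.003
```

```bash
python3 - <<'E'
from h import *
tilt(); goto(.5342,.3212,3.164,.012)
E
```

```text
t 19.37 p [0.536  0.3219 0.0144] tilt(rad) radial 0.0334 tang 0.0099  q [ 0.3729  0.4389  1.842   0.0208  0.8296 -1.2343]
t 19.37 p [0.536  0.3219 0.0144] yaw -3.1193 F [-0.5 -0.3 -0.7] op 1.003 q [ 0.37  0.44  1.84  0.02  0.83 -1.23]
 need tool shift mm [ 1.8 -0.7  2.3] spin -0.0001
```

Call:
jog_arm([
  [0, 0, 0, 0],
  [0, 0, 0, 0],
  [0, 0, 0, 0],
  [0, 0, 0, 0],
  [0, 0, 0, 0],
  [0, 0, 0, 0],
  [0, 0, 0, 0],
  [0, 0, 0, 0],
], grip=0.03, grip_force=80)

```text
time: 20.03
eef_pos: [0.5367, 0.3223, 0.0156]
tcp_rot: [-0.011, 1.0, 0.013, 0.013]
contact_force: [-0.1, 0.3, -0.6]
opening: 0.515
```

```bash
python3 - <<'E'
from h import *
tilt(); goto(.5342,.3212,3.164,.012)
E
```

```text
t 20.03 p [0.5367 0.3223 0.0156] tilt(rad) radial 0.0353 tang 0.0095  q [ 0.373   0.4376  1.8409  0.0207  0.83   -1.2342]
t 20.03 p [0.5367 0.3223 0.0156] yaw -3.1192 F [-0.1  0.3 -0.6] op 0.515 q [ 0.37  0.44  1.84  0.02  0.83 -1.23]
 need tool shift mm [ 2.6 -1.1  3.5] spin -0.0
```

```bash
cat >> h.py <<'E'
import json
def save_grip(bottom,name,yaw):
    """bottom: world coords (m) of part bottom centre now, part upright; yaw of part x"""
    s,p,R,a=st(); P=np.array([[np.cos(yaw),-np.sin(yaw),0],[np.sin(yaw),np.cos(yaw),0],[0,0,1]])
    d={'off':(R.T@(np.array(bottom)-p)).tolist(),'Rp':(R.T@P).tolist()}; json.dump(d,open(name+'.json','w')); print(np.round(d['off'],4))
def part(name,zb,post=None,h=.026):
    d=json.load(open(name+'.json')); off=np.array(d['off']); Rp=np.array(d['Rp']); post=POST if post is None else np.array(post)
    s,p,R,a=st(); P=R@Rp; yaw=np.arctan2(P[1,0],P[0,0]); sp=-((SYAW-yaw+np.pi)%(2*np.pi)-np.pi)
    Rn=R@Ro.from_euler('z',sp).as_matrix(); tgt=np.array([*post,zb])-Rn@off; dd=R.T@(tgt-p)
    b=p+R@off; ax=P[:,2]; t=b+ax*h
    print('t %.2f'%s['time'],'bottom',np.round(b*1000,1),'top',np.round(t*1000,1),'part tilt xy',np.round(ax[:2],4),'F',np.round(s['contact_force'],1),'T',np.round(s['wrist_torque'],2),'op',round(s['opening'],3))
    print(' need tool shift mm',np.round(dd*1000,1),'spin',round(sp,4))
E
python3 - <<'E'
from h import *
save_grip([.5342,.3212,0],'crank',.0225)
E
```

```text
[ 0.003  -0.0014  0.0155]
```

Call:
jog_arm([
  [0, 0, -0.008, 0],
  [0, 0, -0.012, 0],
  [0, 0, -0.012, 0],
  [0, 0, -0.012, 0],
  [0, 0, -0.012, 0],
  [0, 0, -0.012, 0],
  [0, 0, -0.012, 0],
  [0, 0, -0.012, 0],
])

```text
time: 20.7
eef_pos: [0.5296, 0.3177, 0.1101]
tcp_rot: [-0.012, 1.0, 0.011, 0.007]
contact_force: [0.4, 1.0, -4.6]
opening: 0.519
```

```bash
python3 - <<'E'
from h import *
tilt(); part('crank',.18)
E
```

```text
t 20.70 p [0.5296 0.3177 0.1101] tilt(rad) radial 0.0230 tang 0.0112  q [ 0.3704  0.2891  1.8313  0.0177  1.0006 -1.2328]
t 20.70 bottom [526.9 316.5  94.6] top [527.2 316.7 120.6] part tilt xy [0.0114 0.0049] F [ 0.4  1.  -4.6] T [-0.01 -0.14 -0.01] op 0.519
 need tool shift mm [   5.  -287.9  -91.6] spin -0.0827
```

Call:
jog_arm([
  [0, 0, -0.01, 0],
  [0, 0, -0.014, 0],
  [0, 0, -0.014, 0],
  [0, 0, -0.014, 0],
  [0, 0, -0.014, 0],
  [0, 0, -0.012, 0],
  [0, -0.01, -0.005, 0],
  [0, -0.015, -0.002, 0],
])

```text
time: 21.37
eef_pos: [0.5295, 0.2918, 0.2087]
tcp_rot: [-0.013, 1.0, 0.013, 0.011]
contact_force: [0.3, -1.1, -3.9]
opening: 0.517
```

```bash
python3 - <<'E'
from h import *
tilt(); part('crank',.18); s,p,R,a=st(); plan(.5274,.0265,3.247,p[2]+.006)
E
```

```text
t 21.37 p [0.5295 0.2918 0.2087] tilt(rad) radial 0.0321 tang 0.0114  q [ 0.3293  0.146   1.8053  0.0183  1.1607 -1.2749]
t 21.37 bottom [526.9 290.7 193.1] top [527.  290.7 219.1] part tilt xy [0.0026 0.0009] F [ 0.3 -1.1 -3.9] T [-0.03 -0.13 -0.04] op 0.517
 need tool shift mm [   6.8 -264.1    6.4] spin -0.0795
t 21.37 p [0.5295 0.2918 0.2087] yaw -3.1156 F [ 0.3 -1.1 -3.9] op 0.517 q [ 0.33  0.15  1.81  0.02  1.16 -1.27]
 need tool shift mm [   8.9 -265.   -12.8] spin -0.0794
[[0.0011, -0.0331, -0.0008, -0.0099], [0.0015, -0.0331, -0.0008, -0.0099], [0.0018, -0.0331, -0.0008, -0.0099], [0.0021, -0.0331, -0.0008, -0.0099], [0.0024, -0.0331, -0.0008, -0.0099], [0.0028, -0.0331, -0.0008, -0.0099], [0.0031, -0.033, -0.0008, -0.0099], [0.0034, -0.033, -0.0008, -0.0099]]
```

Call:
jog_arm([
  [0.001, -0.012, -0.001, -0.01],
  [0.0015, -0.02, -0.001, -0.01],
  [0.002, -0.022, -0.001, -0.01],
  [0.002, -0.022, -0.001, -0.01],
  [0.002, -0.022, -0.001, -0.01],
  [0.002, -0.022, -0.001, -0.01],
  [0.002, -0.022, -0.001, -0.01],
  [0.002, -0.022, -0.001, -0.01],
])

```text
time: 22.03
eef_pos: [0.5204, 0.1117, 0.2087]
tcp_rot: [-0.056, 0.998, 0.01, 0.008]
contact_force: [1.0, 0.1, -4.2]
opening: 0.521
```

```bash
python3 - <<'E'
from h import *
tilt(); part('crank',.15); 
E
```

```text
t 22.03 p [0.5204 0.1117 0.2087] tilt(rad) radial 0.0188 tang 0.0175  q [ 0.0111 -0.0085  1.9686  0.0227  1.1667 -1.6797]
t 22.03 bottom [517.9 110.2 193.2] top [518.1 110.4 219.2] part tilt xy [0.0082 0.0074] F [ 1.   0.1 -4.2] T [ 0.02 -0.2   0.  ] op 0.521
 need tool shift mm [  0.5 -85.1  41.6] spin 0.0054
```

Call:
jog_arm([
  [0, -0.016, 0, 0.002],
  [0, -0.016, 0, 0.002],
  [0, -0.015, 0, 0],
  [0, -0.013, 0, 0],
  [0, -0.008, 0, 0],
  [0, -0.004, 0, 0],
  [0, 0, 0, 0],
  [0, 0, 0, 0],
])

```text
time: 22.7
eef_pos: [0.5211, 0.0245, 0.2018]
tcp_rot: [-0.048, 0.999, 0.009, 0.002]
contact_force: [-0.1, 0.0, -4.3]
opening: 0.518
```

```bash
python3 - <<'E'
from h import *
tilt(); part('crank',.15); c,im=shot('wrist','w10'); shot('scene','s10')
for t in (110,140): toolbore(c,im,(225,220,110,110),.0155-.026,t,'w10b')
E
```

```text
t 22.70 p [0.5211 0.0245 0.2018] tilt(rad) radial 0.0047 tang 0.0184  q [-0.1565 -0.0181  1.9913  0.0206  1.1677 -1.8308]
t 22.70 bottom [518.3  23.  186.3] top [518.8  23.3 212.3] part tilt xy [0.0196 0.0095] F [-0.1  0.  -4.3] T [ 0.01 -0.05  0.  ] op 0.518
 need tool shift mm [-9.1  1.9 36.4] spin -0.0103Traceback (most recent call last):
  File "<stdin>", line 3, in <module>
  File "h.py", line 102, in toolbore
    return bore(W,W.mean(0),yaw,rb)
  File "h.py", line 74, in bore
    v=cv2.fitLine(W[f].astype(np.float32),cv2.DIST_HUBER,0,.01,.01).ravel(); t=np.arctan2(v[1],v[0])
      ~~~~~~~~~~~^^^^^^^^^^^^^^^^^^^^^^^^^^^^^^^^^^^^^^^^^^^^^^^^^^
cv2.error: OpenCV(4.12.0) /io/opencv/modules/imgproc/src/linefit.cpp:50: error: (-215:Assertion failed) count > 0 in function 'fitLine2D_wods'
```

View pics/w10.png

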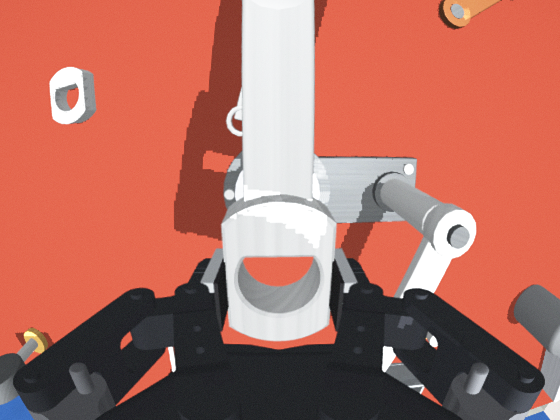

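View pics/w10b.png

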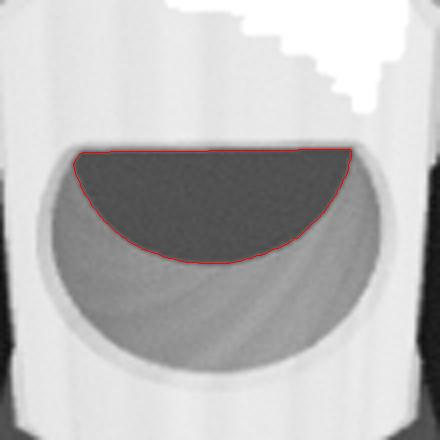

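```bash
python3 - <<'E'
from h import *
c=cam('wrist'); im=cv2.imread('pics/w10.png')
for t in (195,205,215): toolbore(c,im,(225,220,110,110),.0155-.026,t,'w10b')
E
```

```text
bore ctr [ 2.88 -0.86] rad 17.52 flat at -10.14 yaw 3.1395
bore ctr [ 3.15 -1.1 ] rad 17.93 flat at -10.06 yaw 3.1332
bore ctr [ 3.19 -1.52] rad 18.5 flat at -10.19 yaw 3.1313
```

```bash
python3 - <<'E'
import json
d=json.load(open('crank.json')); d['off'][1]=-.0009; json.dump(d,open('crank.json','w'))
from h import *
part('crank',.15)
E
```

```text
t 22.80 bottom [518.4  24.1 186.5] top [518.9  24.4 212.5] part tilt xy [0.0193 0.0096] F [ 0.6  0.4 -4.6] T [ 0.   -0.16  0.02] op 0.519
 need tool shift mm [-8.9  0.9 36.5] spin -0.0093
```

Call:
jog_arm([
  [-0.004, 0.001, 0.025, -0.005],
  [-0.003, 0.001, 0.012, -0.005],
  [-0.002, 0, 0, 0],
  [0, 0, 0, 0],
  [0, 0, 0, 0],
  [0, 0, 0, 0],
  [0, 0, 0, 0],
  [0, 0, 0, 0],
])

```text
time: 23.47
eef_pos: [0.5322, 0.0321, 0.1675]
tcp_rot: [-0.056, 0.998, 0.009, 0.005]
contact_force: [0.5, -0.4, -4.3]
opening: 0.523
```

```bash
python3 - <<'E'
from h import *
part('crank',.12);tilt()
E
```

```text
t 23.47 bottom [529.5  31.1 152. ] top [529.9  31.4 178. ] part tilt xy [0.0147 0.0099] F [ 0.5 -0.4 -4.3] T [ 0.01 -0.11  0.01] op 0.523
 need tool shift mm [ 3.  -4.9 31.9] spin 0.0069
t 23.47 p [0.5322 0.0321 0.1675] tilt(rad) radial 0.0093 tang 0.0181  q [-0.1391  0.045   1.9947  0.022   1.0965 -1.8326]
```

Call:
jog_arm([
  [0.001, -0.002, 0.01, 0.004],
  [0.001, -0.002, 0.01, 0.003],
  [0, 0, 0.006, 0],
  [0, 0, 0, 0],
  [0, 0, 0, 0],
  [0, 0, 0, 0],
  [0, 0, 0, 0],
  [0, 0, 0, 0],
])

```text
time: 24.13
eef_pos: [0.5307, 0.0275, 0.1391]
tcp_rot: [-0.052, 0.999, 0.009, 0.005]
contact_force: [0.6, -1.0, -3.5]
opening: 0.519
```

```bash
python3 - <<'E'
from h import *
part('crank',.11);tilt()
E
```

```text
t 24.13 bottom [528.   26.5 123.6] top [528.4  26.8 149.6] part tilt xy [0.0144 0.0099] F [ 0.6 -1.  -3.5] T [ 0.05 -0.12 -0.03] op 0.519
 need tool shift mm [ 0.8 -0.2 13.6] spin -0.0017
t 24.13 p [0.5307 0.0275 0.1391] tilt(rad) radial 0.0096 tang 0.0180  q [-0.1483  0.0775  2.018   0.0226  1.0404 -1.8346]
```

Call:
jog_arm([
  [0.0005, 0, 0.005, 0],
  [0, 0, 0.005, 0],
  [0, 0, 0.004, 0],
  [0, 0, 0.003, 0],
  [0, 0, 0.002, 0],
  [0, 0, 0, 0],
  [0, 0, 0, 0],
  [0, 0, 0, 0],
])

```text
time: 24.8
eef_pos: [0.5304, 0.0278, 0.1188]
tcp_rot: [-0.052, 0.999, 0.009, 0.005]
contact_force: [-0.8, -0.1, -3.8]
opening: 0.518
```

```bash
python3 - <<'E'
from h import *
part('crank',.09);tilt()
E
```

```text
t 24.80 bottom [527.6  26.9 103.2] top [528.   27.1 129.2] part tilt xy [0.015  0.0102] F [-0.8 -0.1 -3.8] T [-0.02 -0.03  0.  ] op 0.518
 need tool shift mm [ 0.4 -0.6 13.2] spin -0.0012
t 24.80 p [0.5304 0.0278 0.1188] tilt(rad) radial 0.0090 tang 0.0177  q [-0.1475  0.1055  2.03    0.0227  1.0008 -1.8352]
```

Round the post with no contact force, so I'll keep lowering. The spacer top is at 72 mm.

Call:
jog_arm([
  [0, -0.0005, 0.006, 0],
  [0, 0, 0.006, 0],
  [0, 0, 0.005, 0],
  [0, 0, 0.004, 0],
  [0, 0, 0.003, 0],
  [0, 0, 0, 0],
  [0, 0, 0, 0],
  [0, 0, 0, 0],
])

```text
time: 25.47
eef_pos: [0.53, 0.0278, 0.0913]
tcp_rot: [-0.052, 0.999, 0.009, 0.004]
contact_force: [-1.2, -0.4, -3.6]
opening: 0.518
```

```bash
python3 - <<'E'
from h import *
part('crank',.0725);tilt()
E
```

```text
t 25.47 bottom [527.3  26.9  75.8] top [527.7  27.2 101.8] part tilt xy [0.0165 0.0099] F [-1.2 -0.4 -3.6] T [0.04 0.1  0.01] op 0.518
 need tool shift mm [-0.  -0.5  3.3] spin -0.0012
t 25.47 p [0.53   0.0278 0.0913] tilt(rad) radial 0.0076 tang 0.0180  q [-0.1476  0.1471  2.0426  0.0236  0.9481 -1.8367]
```

Call:
jog_arm([
  [0, 0, 0.002, 0],
  [0, 0, 0.001, 0],
  [0, 0, 0, 0],
  [0, 0, 0, 0],
  [0, 0, 0, 0],
  [0, 0, 0, 0],
  [0, 0, 0, 0],
  [0, 0, 0, 0],
])

```text
time: 26.13
eef_pos: [0.53, 0.0278, 0.0886]
tcp_rot: [-0.052, 0.999, 0.009, 0.004]
contact_force: [-0.7, -0.1, -4.7]
opening: 0.518
```

```bash
python3 - <<'E'
from h import *
part('crank',.0725);tilt()
E
```

```text
t 26.13 bottom [527.3  26.9  73. ] top [527.7  27.2  99. ] part tilt xy [0.0164 0.0102] F [-0.7 -0.1 -4.7] T [-0.05  0.06 -0.04] op 0.518
 need tool shift mm [-0.1 -0.4  0.5] spin -0.0009
t 26.13 p [0.53   0.0278 0.0886] tilt(rad) radial 0.0076 tang 0.0177  q [-0.1474  0.1515  2.0438  0.0234  0.9425 -1.8368]
```

Call:
jog_arm([
  [0, 0, 0, 0],
  [0, 0, 0, 0],
  [0, 0, 0, 0],
  [0, 0, 0, 0],
  [0, 0, 0, 0],
  [0, 0, 0, 0],
  [0, 0, -0.004, 0],
  [0, 0, -0.008, 0],
], grip=0.0854)

```text
time: 26.8
eef_pos: [0.5347, 0.027, 0.1058]
tcp_rot: [-0.052, 0.999, 0.008, 0.009]
contact_force: [-0.3, 0.4, 0.6]
opening: 0.999
```

```bash
python3 - <<'E'
from h import *
part('crank',.0725);tilt(); shot('wrist','w11'); c,im=shot('scene','s11')
a=cv2.resize(im[180:300,210:350],None,fx=4,fy=4,interpolation=cv2.INTER_CUBIC); cv2.imwrite('pics/s11c.png',a)
E
```

```text
t 26.80 bottom [532.1  26.1  90.3] top [532.2  26.4 116.3] part tilt xy [0.0055 0.0112] F [-0.3  0.4  0.6] T [0.01 0.   0.  ] op 0.999
 need tool shift mm [ 5.   0.6 17.7] spin -0.0015
t 26.80 p [0.5347 0.027  0.1058] tilt(rad) radial 0.0184 tang 0.0162  q [-0.1479  0.129   2.0316  0.0237  0.9662 -1.8364]
```

View pics/w11.png

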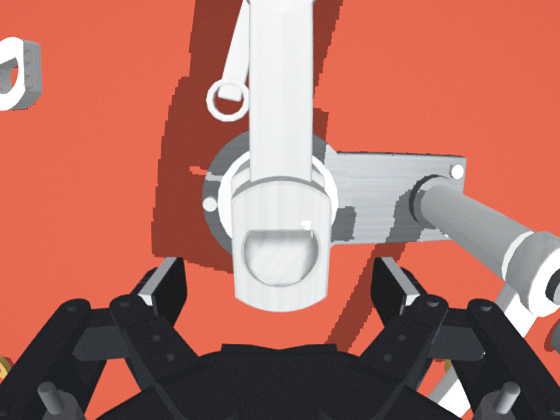

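View pics/s11c.png

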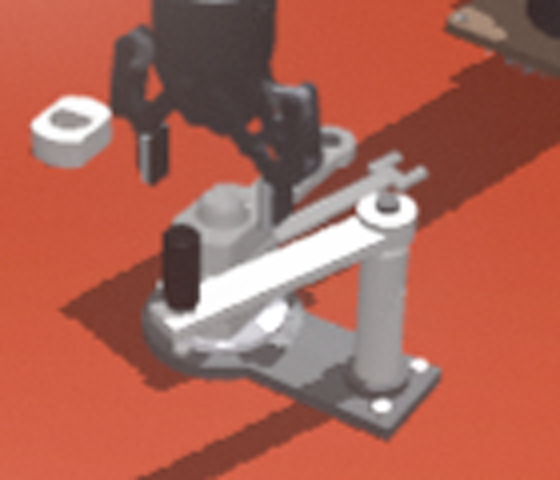

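Call:
jog_arm([
  [0, 0, -0.012, 0],
  [0, 0, -0.014, 0],
  [0, 0, -0.014, 0],
  [0, 0, -0.014, 0],
  [0, -0.01, -0.014, 0],
  [0.006, -0.02, -0.01, 0],
  [0.01, -0.025, -0.005, -0.01],
  [0.012, -0.025, 0, -0.01],
])

```text
time: 27.57
eef_pos: [0.5159, -0.0559, 0.2]
tcp_rot: [-0.067, 0.998, 0.007, 0.014]
contact_force: [1.6, -0.6, 0.1]
opening: 1.001
```

```bash
python3 - <<'E'
from h import *
tilt(); plan(.437,-.208,3.308,.2)
E
```

```text
t 27.57 p [ 0.5159 -0.0559  0.2   ] tilt(rad) radial 0.0249 tang 0.0189  q [-0.3146 -0.0337  2.0102  0.0259  1.1446 -2.0294]
t 27.57 p [ 0.5159 -0.0559  0.2   ] yaw -3.0082 F [ 1.6 -0.6  0.1] op 1.001 q [-0.31 -0.03  2.01  0.03  1.14 -2.03]
 need tool shift mm [  98.4 -140.3   -4.6] spin -0.0331
[[0.0123, -0.0175, -0.0, -0.0041], [0.0124, -0.0175, -0.0, -0.0041], [0.0124, -0.0174, -0.0, -0.0041], [0.0125, -0.0174, -0.0, -0.0041], [0.0126, -0.0173, -0.0, -0.0041], [0.0127, -0.0173, -0.0, -0.0041], [0.0127, -0.0172, -0.0, -0.0041], [0.0128, -0.0172, -0.0, -0.0041]]
```

Call:
jog_arm([
  [0.014, -0.022, 0, -0.006],
  [0.015, -0.022, 0, -0.006],
  [0.015, -0.022, 0, -0.006],
  [0.015, -0.022, 0, -0.006],
  [0.014, -0.02, 0, -0.006],
  [0.01, -0.012, 0, 0],
  [0.005, -0.006, 0, 0],
  [0, 0, 0, 0],
])

```text
time: 28.23
eef_pos: [0.4443, -0.2042, 0.2062]
tcp_rot: [-0.081, 0.997, 0.003, 0.019]
contact_force: [0.2, 0.1, 0.0]
opening: 0.999
```

```bash
python3 - <<'E'
from h import *
tilt(); goto(.437,-.208,3.308,.2); c,im=shot('wrist','w12')
E
```

```text
t 28.23 p [ 0.4443 -0.2042  0.2062] tilt(rad) radial 0.0312 tang 0.0233  q [-0.6535 -0.1156  2.075   0.0323  1.1571 -2.3988]
t 28.23 p [ 0.4443 -0.2042  0.2062] yaw -2.9797 F [0.2 0.1 0. ] op 0.999 q [-0.65 -0.12  2.08  0.03  1.16 -2.4 ]
 need tool shift mm [ 8.  -2.5  5.9] spin -0.0046
```

View pics/w12.png

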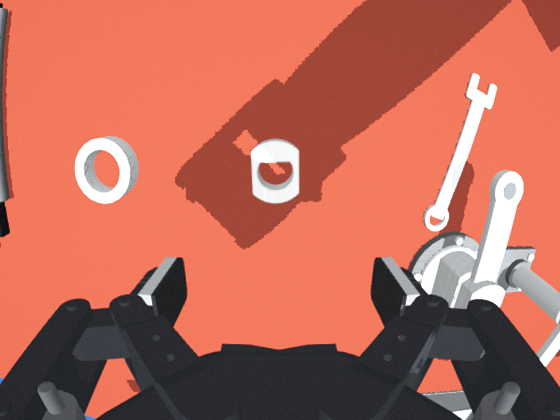

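```bash
python3 - <<'E'
from h import *
c=cam('wrist'); im=cv2.imread('pics/w12.png')
for t in (190,210): 
    W=face(c,im,(245,132,62,76),.026,t,'w12f')[0]
flats(W,W.mean(0),.166,23,18)
for t in (180,200,215): hole(c,im,(245,132,62,76),.026,t,.166)
goto(.437,-.208,3.308,.1)
E
```

```text
rect c [ 435.2 -209.4] size [61.6 45.9] ang 10.06 centroid [ 435.1 -209.2] rad 0.176
rect c [ 438.6 -208.5] size [28.2 35.3] ang 12.64 centroid [ 437.5 -208.7] rad 0.221
rect c [ 435.3 -209.4] size [60.9 45.4] ang 10.05 centroid [ 435.2 -209.2] rad 0.175
rect c [ 438.6 -208.5] size [28.8 36. ] ang 13.02 centroid [ 437.6 -208.7] rad 0.227
yaw 0.1893 ctr [ 434.91 -209.24] angs [-0.0049  0.0049] width 44.63
bore ctr [ 434.11 -209.79] rad 17.26 flat at -8.53 yaw 0.2386
bore ctr [ 435.18 -209.26] rad 17.44 flat at -9.9 yaw 0.2457
bore ctr [ 435.24 -209.24] rad 17.72 flat at -10.12 yaw 0.2531
t 28.28 p [ 0.4447 -0.2037  0.2063] yaw -2.9792 F [-0.5  0.9  1. ] op 1.002 q [-0.65 -0.12  2.07  0.03  1.16 -2.4 ]
 need tool shift mm [ 12.5  -3.2 105.9] spin -0.004
```

View pics/w12f.png

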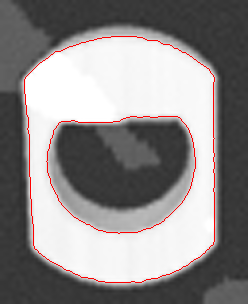

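Call:
jog_arm([
  [0.002, -0.001, 0.01, -0.01],
  [0.003, -0.001, 0.014, -0.01],
  [0.003, -0.001, 0.014, -0.005],
  [0.002, -0.001, 0.014, 0],
  [0.001, 0, 0.014, 0],
  [0, 0, 0.012, 0],
  [0, 0, 0.006, 0],
  [0, 0, 0, 0],
])

```text
time: 28.95
eef_pos: [0.4405, -0.2017, 0.1163]
tcp_rot: [-0.101, 0.995, 0.003, 0.02]
contact_force: [0.3, 0.4, -0.1]
opening: 0.998
```

```bash
python3 - <<'E'
from h import *
tilt(); goto(.4352,-.2093,3.331,.012); c,im=shot('wrist','w13')
for t in (190,210): 
    W=face(c,im,(215,170,130,150),.026,t,'w13f')[0]
flats(W,W.mean(0),.18,23,18)
for t in (190,205): hole(c,im,(215,170,130,150),.026,t,.18)
E
```

```text
t 28.95 p [ 0.4405 -0.2017  0.1163] tilt(rad) radial 0.0321 tang 0.0263  q [-0.6557 -0.0067  2.153   0.0398  0.9703 -2.4511]
t 28.95 p [ 0.4405 -0.2017  0.1163] yaw -2.9391 F [ 0.3  0.4 -0.1] op 0.998 q [-0.66 -0.01  2.15  0.04  0.97 -2.45]
 need tool shift mm [ 11.   -6.6 103.9] spin 0.0131
rect c [ 438.7 -209. ] size [53.4 45.4] ang 10.32 centroid [ 437.5 -209.1] rad 0.18
rect c [ 437.9 -209.2] size [27.9 34.9] ang 10.27 centroid [ 436.8 -209.4] rad 0.179
rect c [ 438.7 -208.9] size [53.2 45.2] ang 10.56 centroid [ 437.4 -209.1] rad 0.184
rect c [ 438.1 -209.3] size [28.7 35.5] ang 9.91 centroid [ 436.9 -209.4] rad 0.173
yaw 0.1782 ctr [ 435.58 -209.52] angs [ 0.001 -0.001] width 44.74
bore ctr [ 434.6  -209.84] rad 17.26 flat at -10.28 yaw 0.179
bore ctr [ 434.7  -209.81] rad 17.44 flat at -10.45 yaw 0.186
```

View pics/w13.png

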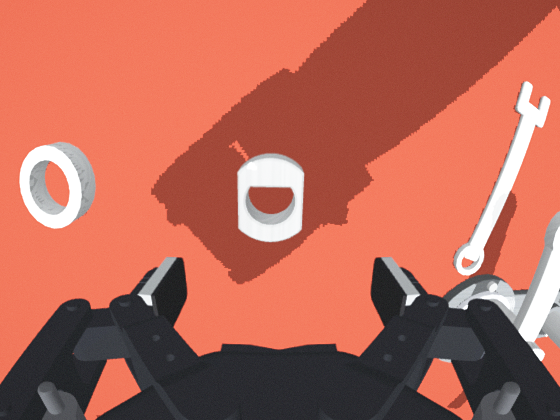

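```bash
python3 - <<'E'
from h import *
goto(.4348,-.2096,3.3206,.012)
E
```

```text
t 29.0 p [ 0.4406 -0.2018  0.1168] yaw -2.9392 F [-0.5  0.4  0. ] op 0.999 q [-0.66 -0.01  2.15  0.04  0.97 -2.45]
 need tool shift mm [ 11.6  -6.7 104.4] spin 0.0234
```

Call:
jog_arm([
  [0.003, -0.002, 0.01, 0.012],
  [0.003, -0.002, 0.014, 0.012],
  [0.002, -0.001, 0.014, 0],
  [0.001, 0, 0.014, 0],
  [0, 0, 0.012, 0],
  [0, 0, 0.006, 0],
  [0, 0, 0, 0],
  [0, 0, 0, 0],
])

```text
time: 29.67
eef_pos: [0.4394, -0.21, 0.0467]
tcp_rot: [-0.089, 0.996, -0.001, 0.025]
contact_force: [-0.3, -0.4, -0.4]
opening: 0.997
```

```bash
python3 - <<'E'
from h import *
goto(.4348,-.2096,3.3206,.012)
E
```

```text
t 29.67 p [ 0.4394 -0.21    0.0467] yaw -2.9633 F [-0.3 -0.4 -0.4] op 0.997 q [-0.67  0.12  2.18  0.05  0.81 -2.45]
 need tool shift mm [ 6.2  1.4 34.4] spin -0.0007
```

Call:
jog_arm([
  [0.002, 0.0005, 0.01, 0],
  [0.002, 0.0005, 0.01, 0],
  [0.001, 0, 0.006, 0],
  [0.001, 0, 0.003, 0],
  [0, 0, 0.001, 0],
  [0, 0, 0, 0],
  [0, 0, 0, 0],
  [0, 0, 0, 0],
])

```text
time: 30.33
eef_pos: [0.4359, -0.2112, 0.0155]
tcp_rot: [-0.089, 0.996, -0.002, 0.027]
contact_force: [0.0, -0.6, -0.3]
opening: 0.999
```

```bash
python3 - <<'E'
from h import *
tilt();goto(.4348,-.2096,3.3206,.012)
E
```

```text
t 30.33 p [ 0.4359 -0.2112  0.0155] tilt(rad) radial 0.0479 tang 0.0234  q [-0.6779  0.1725  2.1935  0.05    0.7347 -2.4634]
t 30.33 p [ 0.4359 -0.2112  0.0155] yaw -2.9631 F [ 0.  -0.6 -0.3] op 0.999 q [-0.68  0.17  2.19  0.05  0.73 -2.46]
 need tool shift mm [1.  1.8 3.5] spin -0.0005
```

Call:
jog_arm([
  [0.0005, 0.001, 0.001, 0],
  [0.0005, 0.0008, 0.001, 0],
  [0, 0, 0, 0],
  [0, 0, 0, 0],
  [0, 0, 0, 0],
  [0, 0, 0, 0],
  [0, 0, 0, 0],
  [0, 0, 0, 0],
], grip=0.03)

```text
time: 31.0
eef_pos: [0.4356, -0.2101, 0.0147]
tcp_rot: [-0.089, 0.996, -0.003, 0.028]
contact_force: [0.3, 0.2, 0.1]
opening: 0.521
```

```bash
python3 - <<'E'
from h import *
tilt();goto(.4348,-.2096,3.3206,.012); save_grip([.4348,-.2096,0],'collar',.179)
shot('wrist','w14')
E
```

```text
t 31.00 p [ 0.4356 -0.2101  0.0147] tilt(rad) radial 0.0507 tang 0.0226  q [-0.6765  0.1714  2.197   0.0502  0.7294 -2.4625]
t 31.0 p [ 0.4356 -0.2101  0.0147] yaw -2.9627 F [0.3 0.2 0.1] op 0.521 q [-0.68  0.17  2.2   0.05  0.73 -2.46]
 need tool shift mm [0.8 0.7 2.7] spin -0.0001
[0.0015 0.0008 0.0147]
```

View pics/w14.png

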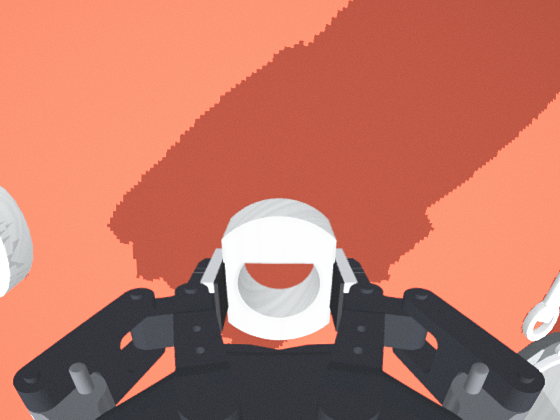

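```bash
python3 - <<'E'
from h import *
c=cam('wrist'); im=cv2.imread('pics/w14.png')
for t in (215,228,240): toolbore(c,im,(225,200,110,135),.0147-.026,t,'w14b')
E
```

```text
bore ctr [-0.54 -3.57] rad 14.2 flat at -10.95 yaw 3.153
bore ctr [ 1.08 -0.87] rad 17.21 flat at -9.45 yaw 3.1522
bore ctr [ 0.97 -0.87] rad 17.34 flat at -9.69 yaw 3.1427
```

Call:
jog_arm([
  [0, 0, -0.01, 0],
  [0, 0, -0.025, 0],
  [0, 0, -0.035, 0],
  [0, 0, -0.035, 0],
  [0, 0, -0.035, 0],
  [0, 0, -0.03, 0],
  [0, 0, -0.01, 0],
  [0, 0, 0, 0],
])

```text
time: 31.72
eef_pos: [0.4197, -0.2056, 0.1991]
tcp_rot: [-0.089, 0.996, 0.003, 0.021]
contact_force: [-0.2, 0.0, -3.2]
opening: 0.522
```

```bash
python3 - <<'E'
from h import *
tilt(); part('collar',.17)
E
```

```text
t 31.72 p [ 0.4197 -0.2056  0.1991] tilt(rad) radial 0.0330 tang 0.0262  q [-0.6904 -0.1627  2.1302  0.0364  1.1483 -2.4543]
t 31.72 bottom [ 418.7 -204.9  184.4] top [ 419.1 -205.2  210.4] part tilt xy [ 0.0143 -0.0106] F [-0.2  0.  -3.2] T [-0.02  0.05 -0.02] op 0.522
 need tool shift mm [-147.3  208.3   21. ] spin 0.0738
```

```bash
python3 - <<'E'
import json
d=json.load(open('collar.json')); d['off'][1]=-.0009; json.dump(d,open('collar.json','w'))
E
```

Call:
jog_arm([
  [-0.01, 0.015, -0.001, 0.01],
  [-0.017, 0.025, -0.001, 0.01],
  [-0.018, 0.026, -0.001, 0.01],
  [-0.019, 0.025, -0.001, 0.01],
  [-0.019, 0.025, -0.001, 0.01],
  [-0.019, 0.025, 0, 0.01],
  [-0.016, 0.02, 0, 0.005],
  [-0.01, 0.012, 0, 0],
])

```text
time: 32.38
eef_pos: [0.5178, -0.0093, 0.2014]
tcp_rot: [-0.05, 0.999, 0.005, 0.014]
contact_force: [-0.3, 0.1, -3.0]
opening: 0.521
```

```bash
python3 - <<'E'
from h import *
tilt(); part('collar',.17)
E
```

```text
t 32.38 p [ 0.5178 -0.0093  0.2014] tilt(rad) radial 0.0269 tang 0.0114  q [-0.2219 -0.0387  2.0124  0.0183  1.1439 -1.9009]
t 32.38 bottom [516.8 -10.2 186.7] top [517.6 -10.6 212.6] part tilt xy [ 0.0281 -0.0169] F [-0.3  0.1 -3. ] T [-0.01  0.05 -0.02] op 0.521
 need tool shift mm [-13.7  35.3  17.3] spin -0.0036
```

Call:
jog_arm([
  [-0.003, 0.008, 0.002, -0.002],
  [-0.003, 0.008, 0.004, -0.002],
  [-0.003, 0.007, 0.004, 0],
  [-0.001, 0.003, 0.004, 0],
  [0, 0, 0.035, 0],
  [0, 0, 0, 0],
  [0, 0, 0, 0],
  [0, 0, 0, 0],
])

```text
time: 33.05
eef_pos: [0.522, 0.0217, 0.1441]
tcp_rot: [-0.054, 0.999, 0.006, 0.007]
contact_force: [-0.3, -0.4, -3.0]
opening: 0.521
```

```bash
python3 - <<'E'
from h import *
tilt(); part('collar',.13)
E
```

```text
t 33.05 p [0.522  0.0217 0.1441] tilt(rad) radial 0.0146 tang 0.0116  q [-0.1595  0.0481  2.0387  0.0166  1.0428 -1.8459]
t 33.05 bottom [520.8  20.8 129.4] top [521.9  20.4 155.4] part tilt xy [ 0.0411 -0.0178] F [-0.3 -0.4 -3. ] T [-0.03  0.07  0.02] op 0.521
 need tool shift mm [-7.1  4.9 -0.4] spin 0.003
```

Call:
jog_arm([
  [-0.001, 0.001, -0.005, 0.001],
  [-0.001, 0.001, -0.006, 0.001],
  [-0.001, 0.001, -0.006, 0],
  [-0.001, 0.001, -0.006, 0],
  [-0.001, 0.001, -0.006, 0],
  [-0.001, 0, -0.005, 0],
  [0, 0, 0, 0],
  [0, 0, 0, 0],
])

```text
time: 33.72
eef_pos: [0.5316, 0.0255, 0.1909]
tcp_rot: [-0.051, 0.999, 0.004, 0.015]
contact_force: [0.1, -0.1, -3.2]
opening: 0.52
```

```bash
python3 - <<'E'
from h import *
tilt(); part('collar',.13); shot('wrist','w15'); c,im=shot('scene','s15')
cv2.imwrite('pics/s15c.png',cv2.resize(im[150:300,210:350],None,fx=4,fy=4,interpolation=cv2.INTER_CUBIC))
E
```

```text
t 33.72 p [0.5316 0.0255 0.1909] tilt(rad) radial 0.0295 tang 0.0083  q [-0.1491  0.0046  1.99    0.0155  1.1197 -1.8294]
t 33.72 bottom [530.7  24.6 176.2] top [531.3  24.2 202.2] part tilt xy [ 0.0261 -0.0155] F [ 0.1 -0.1 -3.2] T [-0.02  0.06 -0.  ] op 0.52
 need tool shift mm [ 4.4  1.9 46.1] spin -0.0016
```

View pics/w15.png

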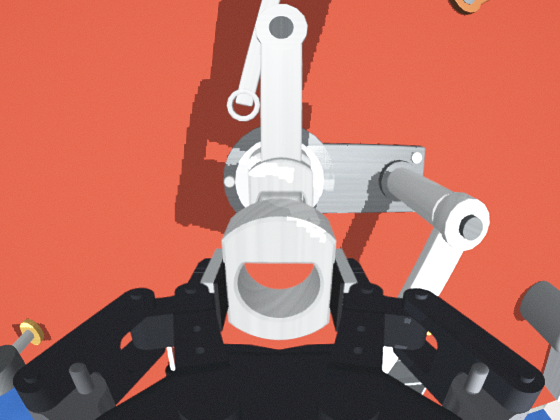

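View pics/s15c.png

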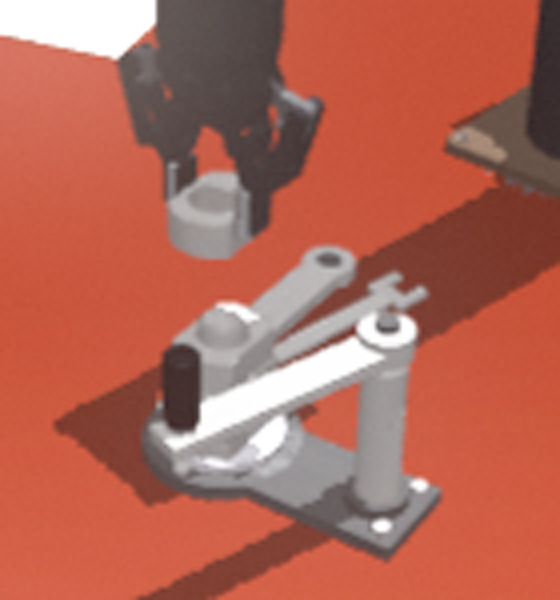

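```bash
python3 - <<'E'
from h import *
c=cam('wrist'); im=cv2.imread('pics/w15.png')
for t in (195,205): toolbore(c,im,(225,210,110,125),.0147-.026,t,'w15b')
E
```

```text
bore ctr [ 0.9  -0.82] rad 17.42 flat at -9.69 yaw 3.1479
bore ctr [ 1.29 -1.03] rad 17.85 flat at -9.38 yaw 3.1487
```

Call:
jog_arm([
  [0.002, 0.001, 0.03, 0],
  [0.001, 0.0005, 0.015, 0],
  [0, 0, 0, 0],
  [0, 0, 0, 0],
  [0, 0, 0, 0],
  [0, 0, 0, 0],
  [0, 0, 0, 0],
  [0, 0, 0, 0],
])

```text
time: 34.48
eef_pos: [0.5305, 0.0269, 0.1459]
tcp_rot: [-0.051, 0.999, 0.004, 0.015]
contact_force: [0.4, -1.4, -2.5]
opening: 0.519
```

```bash
python3 - <<'E'
from h import *
tilt(); part('collar',.11)
E
```

```text
t 34.48 p [0.5305 0.0269 0.1459] tilt(rad) radial 0.0308 tang 0.0078  q [-0.1468  0.0566  2.0263  0.016   1.03   -1.8284]
t 34.48 bottom [529.5  26.  131.2] top [530.2  25.6 157.2] part tilt xy [ 0.0248 -0.0152] F [ 0.4 -1.4 -2.5] T [ 0.01  0.02 -0.04] op 0.519
 need tool shift mm [ 2.7  0.6 21.1] spin -0.0017
```

Call:
jog_arm([
  [0.001, 0.0003, 0.006, 0],
  [0.001, 0.0003, 0.006, 0],
  [0.0007, 0, 0.004, 0],
  [0, 0, 0, 0],
  [0, 0, 0, 0],
  [0, 0, 0, 0],
  [0, 0, 0, 0],
  [0, 0, 0, 0],
])

```text
time: 35.15
eef_pos: [0.5289, 0.0272, 0.1297]
tcp_rot: [-0.051, 0.999, 0.004, 0.017]
contact_force: [0.4, 0.1, -3.0]
opening: 0.523
```

```bash
python3 - <<'E'
from h import *
tilt(); part('collar',.105)
E
```

```text
t 35.15 p [0.5289 0.0272 0.1297] tilt(rad) radial 0.0335 tang 0.0072  q [-0.1465  0.0741  2.0414  0.0163  0.9947 -1.8288]
t 35.15 bottom [528.   26.3 115. ] top [528.6  25.9 141. ] part tilt xy [ 0.0221 -0.0148] F [ 0.4  0.1 -3. ] T [0.   0.02 0.03] op 0.523
 need tool shift mm [0.9 0.2 9.9] spin -0.0019
```

Call:
jog_arm([
  [0.0006, 0, 0.004, 0],
  [0, 0, 0.004, 0],
  [0, 0, 0.003, 0],
  [0, 0, 0.002, 0],
  [0, 0, 0, 0],
  [0, 0, 0, 0],
  [0, 0, 0, 0],
  [0, 0, 0, 0],
])

```text
time: 35.82
eef_pos: [0.5284, 0.0273, 0.1154]
tcp_rot: [-0.052, 0.999, 0.004, 0.016]
contact_force: [-0.7, -0.3, -3.1]
opening: 0.52
```

```bash
python3 - <<'E'
from h import *
tilt(); part('collar',.0985)
E
```

```text
t 35.82 p [0.5284 0.0273 0.1154] tilt(rad) radial 0.0323 tang 0.0072  q [-0.1465  0.0944  2.0496  0.0162  0.9674 -1.8294]
t 35.82 bottom [527.5  26.3 100.7] top [528.1  26.  126.7] part tilt xy [ 0.0233 -0.0146] F [-0.7 -0.3 -3.1] T [-0.    0.07  0.03] op 0.52
 need tool shift mm [0.2 0.2 2.2] spin -0.0016
```

Bottom at 100.7 mm with no load, so the collar is round the post. Its seat is at 98 mm.

Call:
jog_arm([
  [0, 0, 0.0015, 0],
  [0, 0, 0.001, 0],
  [0, 0, 0, 0],
  [0, 0, 0, 0],
  [0, 0, 0, 0],
  [0, 0, 0, 0],
  [0, 0, 0, 0],
  [0, 0, 0, 0],
])

```text
time: 36.48
eef_pos: [0.5284, 0.0272, 0.1134]
tcp_rot: [-0.052, 0.999, 0.003, 0.016]
contact_force: [-1.0, -0.6, -2.6]
opening: 0.519
```

```bash
python3 - <<'E'
from h import *
tilt(); part('collar',.0985)
E
```

```text
t 36.48 p [0.5284 0.0272 0.1134] tilt(rad) radial 0.0318 tang 0.0069  q [-0.1463  0.0976  2.0503  0.0158  0.964  -1.8294]
t 36.48 bottom [527.5  26.3  98.7] top [528.1  26.  124.7] part tilt xy [ 0.0238 -0.0143] F [-1.  -0.6 -2.6] T [ 0.01  0.21 -0.04] op 0.519
 need tool shift mm [0.1 0.2 0.2] spin -0.0012
```

Call:
jog_arm([
  [0, 0, 0, 0],
  [0, 0, 0, 0],
  [0, 0, 0, 0],
  [0, 0, 0, 0],
  [0, 0, 0, 0],
  [0, 0, 0, 0],
  [0, 0, -0.004, 0],
  [0, 0, -0.01, 0],
], grip=0.0854)

```text
time: 37.15
eef_pos: [0.5307, 0.0268, 0.1298]
tcp_rot: [-0.051, 0.998, 0.003, 0.019]
contact_force: [-0.2, -0.0, -0.4]
opening: 0.998
```

Call:
jog_arm([
  [0, 0, -0.012, 0],
  [0, 0, -0.014, 0],
  [0, 0, -0.016, 0],
  [0, 0, -0.016, 0],
  [0, 0, -0.016, 0],
  [0, 0, -0.014, 0],
  [0, 0, -0.01, 0],
  [0, 0, 0, 0],
])

```text
time: 37.82
eef_pos: [0.5282, 0.0258, 0.2439]
tcp_rot: [-0.051, 0.998, 0.002, 0.025]
contact_force: [-0.1, 0.1, -0.9]
opening: 0.999
```

```bash
python3 - <<'E'
from h import *
tilt(); shot('wrist','w16'); c,im=shot('scene','s16'); shot('top','t16')
cv2.imwrite('pics/s16c.png',cv2.resize(im[170:310,210:350],None,fx=4,fy=4,interpolation=cv2.INTER_CUBIC))
E
```

```text
t 37.82 p [0.5282 0.0258 0.2439] tilt(rad) radial 0.0497 tang 0.0041  q [-0.1495 -0.067   1.9592  0.0148  1.2015 -1.8283]
```

View pics/w16.png

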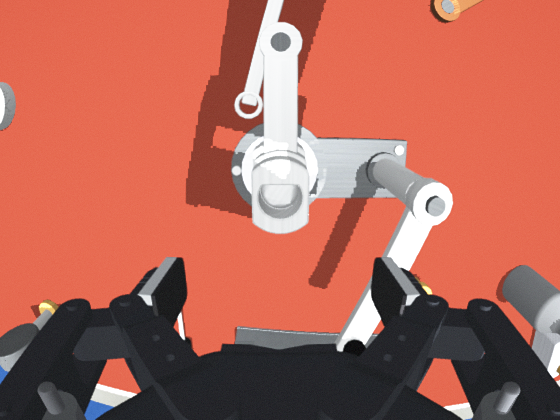

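View pics/s16c.png

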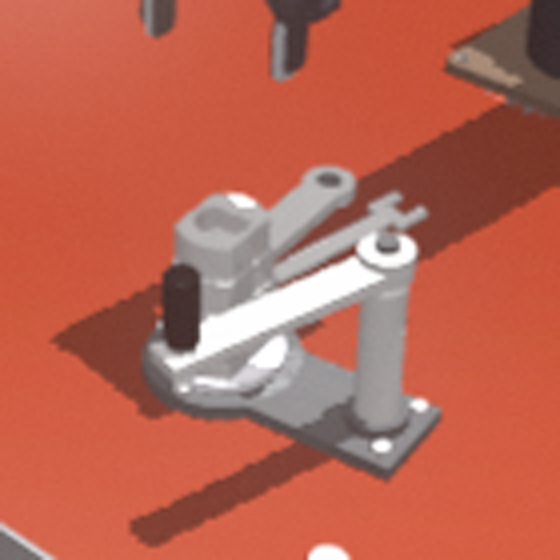

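The collar is on, and in the scene crop the stack looks level. For the bar I'll pinch the handle from above and swing it along its arc, so I'm computing the handle pose, the stack top height and the bottle clearance.

```bash
python3 - <<'E'
from h import *
c=cam('top'); im=cv2.imread('pics/top0.png'); s=cam('scene'); sm=cv2.imread('pics/s16.png')
def blob(im,b,t):
    x,y,w,h=b; m=(im[y:y+h,x:x+w].max(2)<t).astype(np.uint8); n,l,st_,ce=cv2.connectedComponentsWithStats(m); k=1+np.argmax(st_[1:,4]); return ce[k]+[x,y], st_[k]+np.array([x,y,0,0,0])
print(blob(im,(240,145,25,25),70), blob(im,(130,145,25,30),70), blob(sm,(245,225,20,40),80))
b,_=blob(im,(240,145,25,25),70); print('handle',plane(c,b,.18)); 
b,_=blob(im,(130,145,25,30),70); print('can',plane(c,b,.155))
b,k=blob(sm,(245,225,20,40),80); print('handle scene',plane(s,b,.169))
cv2.imwrite('pics/t16c.png',cv2.resize(cv2.imread('pics/t16.png')[130:250,200:330],None,fx=4,fy=4))
plan(.6595,.106,2.875,.26)
E
```

```text
(array([250.97916667, 156.625     ]), array([248, 152,   7,  10,  48])) (array([141.5       , 158.45918367]), array([136, 154,  12,  10,  98])) (array([254.85443038, 246.43670886]), array([251, 237,   9,  20, 158]))
handle [[0.65508986 0.10957817 0.18      ]]
can [[0.66161933 0.43649747 0.155     ]]
handle scene [[0.6584189 0.109938  0.169    ]]
t 37.97 p [0.5266 0.026  0.2399] yaw -3.0386 F [-0.4  0.2  0.2] op 0.997 q [-0.15 -0.06  1.96  0.01  1.2  -1.83]
 need tool shift mm [-141.1   65.9  -13.7] spin 0.3695
[[-0.0175, 0.0082, -0.0025, 0.0462], [-0.0171, 0.009, -0.0025, 0.0462], [-0.0167, 0.0098, -0.0025, 0.0462], [-0.0162, 0.0106, -0.0025, 0.0462], [-0.0157, 0.0113, -0.0025, 0.0462], [-0.0152, 0.012, -0.0025, 0.0462], [-0.0146, 0.0127, -0.0025, 0.0462], [-0.014, 0.0134, -0.0025, 0.0462]]
```

View pics/t16c.png

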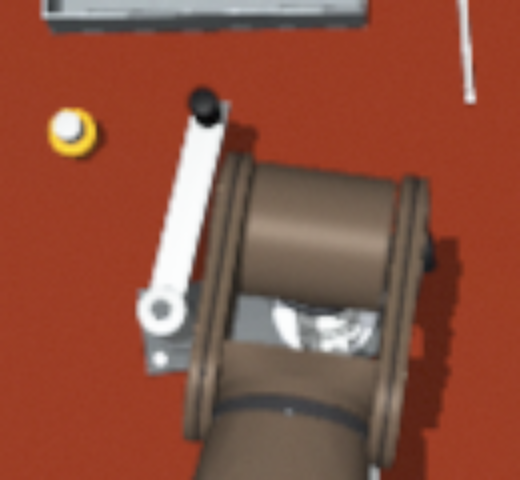

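Call:
jog_arm([
  [-0.015, 0.007, -0.004, 0.045],
  [-0.017, 0.009, -0.004, 0.045],
  [-0.017, 0.01, -0.004, 0.045],
  [-0.016, 0.011, -0.003, 0.045],
  [-0.016, 0.011, -0.003, 0.045],
  [-0.015, 0.012, -0.002, 0.045],
  [-0.013, 0.012, 0, 0.04],
  [-0.008, 0.008, 0, 0.03],
])

```text
time: 38.63
eef_pos: [0.6449, 0.1022, 0.2498]
tcp_rot: [0.128, 0.992, 0.005, 0.008]
contact_force: [0.3, -1.0, -0.5]
opening: 0.999
```

```bash
python3 - <<'E'
from h import *
tilt(); goto(.658,.109,2.893,.23)
E
```

```text
t 38.63 p [0.6449 0.1022 0.2498] tilt(rad) radial 0.0179 tang 0.0056  q [-1.0000e-03  2.2390e-01  1.6382e+00  8.7000e-03  1.2627e+00 -1.3178e+00]
t 38.63 p [0.6449 0.1022 0.2498] yaw 2.8849 F [ 0.3 -1.  -0.5] op 0.999 q [-0.    0.22  1.64  0.01  1.26 -1.32]
 need tool shift mm [-10.6   9.6  20.1] spin -0.0081
```

Call:
jog_arm([
  [-0.004, 0.003, 0.004, -0.005],
  [-0.003, 0.003, 0.004, 0],
  [-0.002, 0.002, 0.003, 0],
  [0, 0, 0, 0],
  [0, 0, 0, 0],
  [0, 0, 0, 0],
  [0, 0, 0, 0],
  [0, 0, 0, 0],
])

```text
time: 39.3
eef_pos: [0.6532, 0.1078, 0.2293]
tcp_rot: [0.124, 0.992, 0.004, 0.001]
contact_force: [-0.5, -0.2, -0.3]
opening: 0.995
```

```bash
python3 - <<'E'
from h import *
tilt(); goto(.658,.109,2.893,.165); c,im=shot('wrist','w17')
print(proj(c,[[.658,.109,.193],[.5148,.1458,.155],[*POST,.124]]))
E
```

```text
t 39.30 p [0.6532 0.1078 0.2293] tilt(rad) radial 0.0035 tang 0.0074  q [ 0.0077  0.2664  1.6251  0.0082  1.2478 -1.3169]
t 39.3 p [0.6532 0.1078 0.2293] yaw 2.8929 F [-0.5 -0.2 -0.3] op 0.995 q [ 0.01  0.27  1.63  0.01  1.25 -1.32]
 need tool shift mm [-4.4  1.8 64.4] spin -0.0001
[[282.60773337 250.38531666]
 [282.09776744   3.81061049]
 [133.35119347  80.9223897 ]]
```

View pics/w17.png

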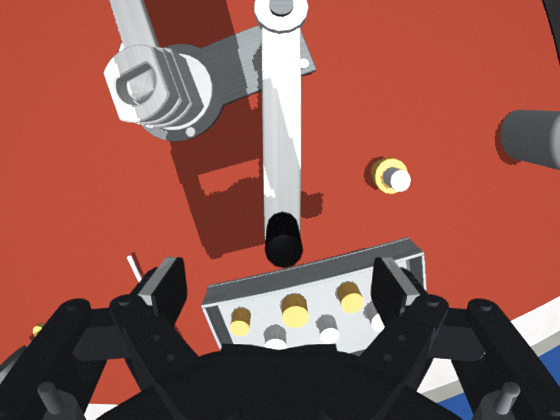

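```bash
python3 - <<'E'
from h import *
c=cam('wrist'); im=cv2.imread('pics/w17.png').copy()
ex=np.array([np.cos(SYAW),np.sin(SYAW)]); ey=np.array([-ex[1],ex[0]])
a=np.linspace(0,2*np.pi,200); pts=np.c_[np.cos(a)*31,np.clip(np.sin(a)*31,-23,23)]/1000
W=np.array([np.r_[POST+p[0]*ex+p[1]*ey,.124] for p in pts])
big=cv2.resize(im[30:150,80:230],None,fx=5,fy=5,interpolation=cv2.INTER_CUBIC)
cv2.polylines(big,[np.int32((proj(c,W)-[80,30]+.5)*5)],True,(0,0,255),1)
cv2.imwrite('pics/w17c.png',big)
E
```

```text
(no output)
```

View pics/w17c.png

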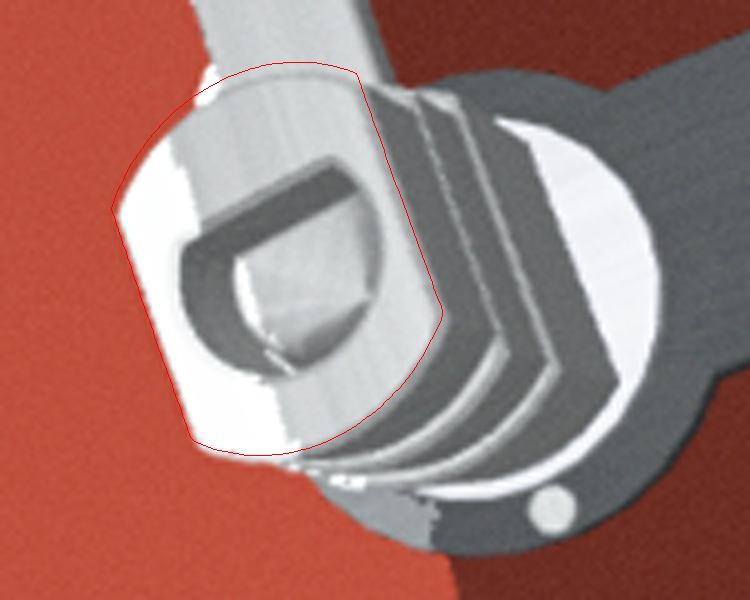

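Call:
jog_arm([
  [-0.002, 0.001, 0.01, 0],
  [-0.002, 0.001, 0.011, 0],
  [0, 0, 0.011, 0],
  [0, 0, 0.011, 0],
  [0, 0, 0.008, 0],
  [0, 0, 0.003, 0],
  [0, 0, 0, 0],
  [0, 0, 0, 0],
])

```text
time: 40.02
eef_pos: [0.6572, 0.109, 0.1682]
tcp_rot: [0.124, 0.992, 0.004, -0.0]
contact_force: [0.4, -0.2, -0.1]
opening: 1.002
```

```bash
python3 - <<'E'
from h import *
tilt(); goto(.658,.109,2.893,.165)
E
```

```text
t 40.02 p [0.6572 0.109  0.1682] tilt(rad) radial 0.0013 tang 0.0076  q [ 0.0096  0.3312  1.6606  0.0085  1.1497 -1.3158]
t 40.02 p [0.6572 0.109  0.1682] yaw 2.8927 F [ 0.4 -0.2 -0.1] op 1.002 q [ 0.01  0.33  1.66  0.01  1.15 -1.32]
 need tool shift mm [-0.8  0.1  3.2] spin -0.0003
```

Call:
jog_arm([
  [0, 0, 0, 0],
  [0, 0, 0, 0],
  [0, 0, 0, 0],
  [0, 0, 0, 0],
  [0, 0, 0, 0],
  [0, 0, 0, 0],
  [0, 0, 0, 0],
  [0, 0, 0, 0],
], grip=0.01, grip_force=30)

```text
time: 40.68
eef_pos: [0.6583, 0.1092, 0.1704]
tcp_rot: [0.124, 0.992, 0.004, 0.002]
contact_force: [-0.2, 0.1, -1.2]
opening: 0.242
```

```bash
python3 - <<'E'
from h import *
tilt(); goto(.658,.109,2.893,.165)
E
```

```text
t 40.68 p [0.6583 0.1092 0.1704] tilt(rad) radial 0.0052 tang 0.0064  q [ 0.01    0.3293  1.6586  0.0078  1.1496 -1.3155]
t 40.68 p [0.6583 0.1092 0.1704] yaw 2.893 F [-0.2  0.1 -1.2] op 0.242 q [ 0.01  0.33  1.66  0.01  1.15 -1.32]
 need tool shift mm [ 0.2 -0.3  5.4] spin 0.0
```

Call:
jog_arm([
  [0, -0.006, 0, 0.04],
  [0, -0.009, 0, 0.06],
  [0.0005, -0.011, 0, 0.07],
  [0.0005, -0.011, 0, 0.07],
  [0.0005, -0.011, 0, 0.07],
  [0.0005, -0.011, 0, 0.07],
  [0.0005, -0.011, 0, 0.07],
  [0.0005, -0.011, 0, 0.07],
])

```text
time: 41.35
eef_pos: [0.619, 0.0396, 0.1705]
tcp_rot: [0.383, 0.924, 0.005, 0.002]
contact_force: [0.9, 1.0, -0.6]
opening: 0.242
```

```bash
cat >> h.py <<'E'
def bar():
    s,p,R,a=st(); ex=np.array([np.cos(SYAW),np.sin(SYAW)]); ey=np.array([-ex[1],ex[0]]); H=POST+.12*ey; d=p[:2]-H
    th=np.arctan2(d@ex,-d@ey); print('theta %.3f r %.1f'%(th,np.hypot(*d)*1000),'yaw err(spin)',round(a-(SYAW+th+np.pi/2),3),'F',np.round(s['contact_force'],1),'op',round(s['opening'],3),'z',round(p[2],4)); tilt()
E
python3 -c "
from h import *
bar()"
```

```text
theta 0.670 r 148.8 yaw err(spin) 0.01 F [ 0.9  1.  -0.6] op 0.242 z 0.1705
t 41.35 p [0.619  0.0396 0.1705] tilt(rad) radial 0.0086 tang 0.0063  q [-0.1025  0.2298  1.7818  0.0085  1.1226 -0.8917]
```

Call:
jog_arm([
  [0.0005, -0.011, 0, 0.07],
  [0.0005, -0.011, 0, 0.07],
  [0.0005, -0.011, 0, 0.07],
  [0.0005, -0.011, 0, 0.07],
  [0.0005, -0.011, 0, 0.07],
  [0.0003, -0.009, 0, 0.06],
  [0, -0.006, 0, 0.04],
  [0, -0.003, 0, 0.02],
])

```text
time: 42.02
eef_pos: [0.5541, 0.0013, 0.1704]
tcp_rot: [0.6, 0.8, 0.007, 0.001]
contact_force: [2.6, 0.7, -1.1]
opening: 0.249
```

```bash
python3 -c "
from h import *
bar()"
```

```text
theta 0.160 r 149.8 yaw err(spin) 0.019 F [ 2.6  0.7 -1.1] op 0.249 z 0.1704
t 42.02 p [0.5541 0.0013 0.1704] tilt(rad) radial 0.0103 tang 0.0096  q [-0.1857  0.0874  1.9439  0.0127  1.1019 -0.4763]
```

Call:
jog_arm([
  [0, -0.005, 0, 0.03],
  [0, -0.005, 0, 0.03],
  [0, -0.005, 0, 0.03],
  [0, -0.004, 0, 0.025],
  [0, -0.004, 0, 0.02],
  [0, -0.003, 0, 0.02],
  [0, -0.002, 0, 0],
  [0, -0.002, 0, 0],
])

```text
time: 42.68
eef_pos: [0.5295, -0.0037, 0.1705]
tcp_rot: [0.664, 0.747, 0.015, 0.007]
contact_force: [12.9, 1.8, -7.1]
opening: 0.25
```

```bash
python3 -c "
from h import *
bar()"
```

```text
theta -0.008 r 150.3 yaw err(spin) 0.019 F [12.9  1.8 -7.1] op 0.25 z 0.1705
t 42.68 p [ 0.5295 -0.0037  0.1705] tilt(rad) radial 0.0308 tang 0.0129  q [-0.2074  0.0215  2.0131  0.0213  1.0795 -0.3346]
```

Call:
jog_arm([
  [0, -0.001, 0, 0],
  [0, 0, 0, 0],
  [0, 0, 0, 0],
  [0, 0, 0, 0],
  [0, 0, 0, 0],
  [0, 0, 0, 0],
  [0, 0, 0, 0],
  [0, 0, 0, 0],
])

```text
time: 43.35
eef_pos: [0.5296, -0.0037, 0.1705]
tcp_rot: [0.663, 0.748, 0.015, 0.008]
contact_force: [4.6, 1.1, -2.4]
opening: 0.245
```

Call:
jog_arm([
  [0, 0, 0, 0],
  [0, 0, 0, 0],
  [0, 0, 0, 0],
  [0, 0, 0, 0],
  [0, 0, 0, 0],
  [0, 0, 0, 0],
  [0, 0, 0, 0],
  [0, 0, 0, 0],
], grip=0.0854)

```text
time: 44.02
eef_pos: [0.5298, -0.0042, 0.1717]
tcp_rot: [0.664, 0.748, 0.016, 0.01]
contact_force: [0.1, -0.7, -0.0]
opening: 0.998
```

```bash
python3 -c "
from h import *
bar()"
```

```text
theta -0.006 r 150.7 yaw err(spin) 0.019 F [ 0.1 -0.7 -0. ] op 0.998 z 0.1717
t 44.02 p [ 0.5298 -0.0042  0.1717] tilt(rad) radial 0.0360 tang 0.0118  q [-0.208   0.018   2.0144  0.0213  1.0763 -0.3365]
```

Call:
jog_arm([
  [0, 0, -0.006, 0],
  [0, 0, -0.012, 0],
  [0, 0, -0.014, 0],
  [0, 0, -0.014, 0],
  [0, 0, -0.014, 0],
  [0, 0, -0.014, 0],
  [0, 0, -0.012, 0],
  [0, 0, -0.006, 0],
])

```text
time: 44.68
eef_pos: [0.5257, -0.0051, 0.2723]
tcp_rot: [0.664, 0.748, 0.016, 0.009]
contact_force: [-0.5, -1.3, 0.1]
opening: 0.995
```

Call:
jog_arm([
  [0, -0.01, -0.006, 0],
  [0, -0.015, -0.006, 0],
  [0, -0.015, -0.006, 0],
  [0, -0.015, 0, 0],
  [0, -0.01, 0, 0],
  [0, 0, 0, 0],
  [0, 0, 0, 0],
  [0, 0, 0, 0],
])

```text
time: 45.35
eef_pos: [0.4599, -0.0135, 0.2972]
tcp_rot: [0.663, 0.748, 0.019, 0.015]
contact_force: [-0.1, -0.2, -0.1]
opening: 0.998
```

```bash
python3 - <<'E'
from h import *
bar(); c,w=shot('wrist','w18'); c,im=shot('scene','s18'); shot('top','t18')
cv2.imwrite('pics/s18c.png',cv2.resize(im[170:310,210:350],None,fx=4,fy=4,interpolation=cv2.INTER_CUBIC))
E
```

```text
theta -0.437 r 168.5 yaw err(spin) 0.451 F [-0.1 -0.2 -0.1] op 0.998 z 0.2972
t 45.35 p [ 0.4599 -0.0135  0.2972] tilt(rad) radial 0.0480 tang 0.0101  q [-0.2615 -0.2752  2.0414  0.0215  1.3311 -0.3855]
```

View pics/w18.png

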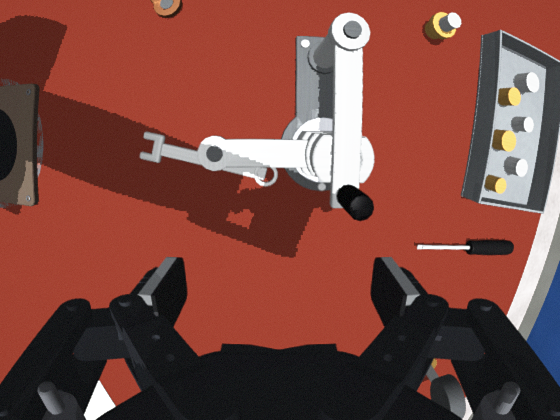

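View pics/s18c.png

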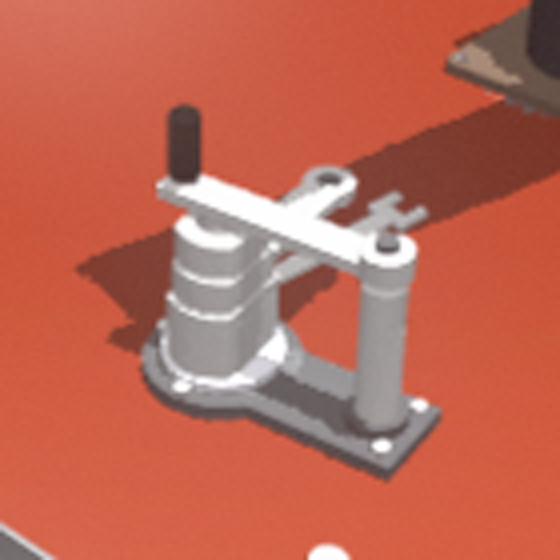

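View pics/t18.png

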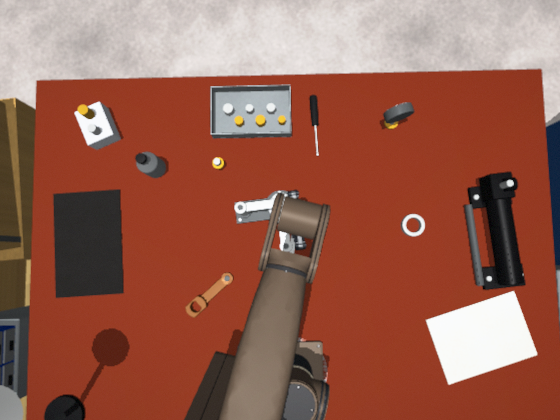

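The pictures show the bar lying over the level three-part stack, and the bystanders have not moved. I'll check the closed angle with the hub and handle pixels in the wrist view, then hand in.

```bash
python3 - <<'E'
from h import *
c=cam('wrist'); im=cv2.imread('pics/w18.png')
m=(im[180:230,330:385].max(2)<60).astype(np.uint8); n,l,s,ce=cv2.connectedComponentsWithStats(m); k=1+np.argmax(s[1:,4]); p=ce[k]+[330,180]
h=plane(c,p,.172)[0]; ey=np.array([-np.sin(SYAW),np.cos(SYAW)]); ex=np.array([np.cos(SYAW),np.sin(SYAW)])
d=h[:2]-(POST+.12*ey); print(p,h,'theta',np.arctan2(d@ex,-d@ey),'r',np.hypot(*d)); 
print(workorder.sign_off())
E
```

```text
[355.02741359 202.24910608] [ 0.5307047  -0.00399479  0.172     ] theta 0.00047798239139001925 r 0.1506732664068565
the job is handed in; nothing more can be done
None
```

The spacer, bare-steel crank arm and collar are stacked on the D post in that order. The retaining bar is closed over them, and I handed the job in at about 45.6 s of the 72 s. `sign_off` gave no verdict, so the result below is from my own checks.

- **Parts:** each slid round the post with no contact force above its own weight. I released each 1–2 mm above its seated height by the arm's own reading. In the last pictures the stack looks level, and the collar outline was within about 1.5 mm of where it should be.
- **Bar:** I swung it by the handle until it met the stop (about 13 N), let go and lifted clear. The last wrist picture puts it at 0.0005 rad from closed, with the handle 150.7 mm from the hinge (nominal 150 mm).
- **Bystanders:** all looked to be in their starting places in the last top and wrist pictures. I did not measure them.

**Disagreements:**
- The tool picked up a tilt of up to about 0.07 rad during fast moves, so I corrected it before lowering the spacer and collar.
- The wrist camera placed held parts about 0.9 mm off the jaw centre, and I allowed for that when placing.
- The hub-to-post distance measured 115–118 mm, against 120 mm nominal.

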